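# Clamp the sample cell in the light gate

### The job

Stand the sample cell upright on the floor of the light gate's bay, between the two low rails, with its clear panes facing the lamp and the receiver. Then slide the sprung clamp jaw towards it, gently, until it presses the cell square against the back stop with about 6 newtons (the cell cracks at twice that), and let go of everything. Leave the other things on the bench where they are.

Things in the scene. Friction and masses are not known exactly. Their poses are not given: they have to be found in the camera images.
- gate: Light gate, fixed: plywood base 215 x 200 x 12 mm, from x = -140 to +75. Origin at bench level under the middle of the beam, z up. Lamp (-y) and receiver (+y): grey tubes on plywood stands, inner sides at |y| = 33, 44 wide along x, up to 74 high. Back stop: aluminium plate across the +x end of the bay, top 46 mm above the bench; its face, looking to -x, is set by hand somewhere from x = +14 to +28 mm: find it by feel.
- bay (a point): Where to set the cell down clear of stop and jaw: on the bay floor (12 mm above the bench), on the bay's centre line, 12 mm to the -x side of the beam; axes as the gate. The bay runs along x between two low plywood rails, 45 mm apart (1.5 mm to spare on each side of the cell), their tops 14 mm above the bay floor, from gate x = -45 to +40 mm.
- beam (a point): Middle of the light beam in the bay, 53 mm above the bench; the beam runs level along the gate's y axis, from lamp to receiver.
- jaw: Sprung clamp jaw, slides along the gate's x towards the stop (+x); axes as the gate. Its origin coincides with the gate's when fully back; travel 0 to 65 mm, starts at 0 to 12. It slides with a steady dry drag of 10 N and stays where left. Aluminium block from x = -122 to -82, top 46 mm above the bench. Its plywood foot (36 wide, top at 46) has its face at x = -60 mm when not pressed, on a 2 N/mm spring.
- tab (a point): Middle of the top edge of the jaw's upright plywood tab, 88 mm above the bench, to pinch or push: 12 mm thick along the slide (x), 44 mm wide (y), 42 mm tall above the aluminium block. Moves with the jaw. A push of 16 N here (10 N drag + 6 N) leaves 6 N on a cell backed by the stop; a cell not yet at the stop slides along, adding 1 N or less.
- cell: Sample cell: upright square box 42 x 42 x 80 mm, about 0.16 kg, foot stepped in 1.5 mm over the lowest 4 mm. Sides facing its own +x and -x are plywood; those facing +y and -y are clear panes (30 x 56 mm). Either pane may face the lamp. Origin: centre of the underside, z up. Its place on the bench is swapped at random with those of blank and tube; turned up to 1.2 rad.
- blank: Bystander: plywood block 42 x 42 x 55 mm with layered sides and no windows. Origin: centre of underside. Leave it.
- tube: Bystander: upright grey pipe offcut, 52 mm diameter, 90 mm high. Origin: centre of underside. Leave it.
- glue: Bystander: white glue bottle, 56 mm diameter, 150 mm high. Leave it.
- ring_a: Bystander: flat plywood ring, 90 mm outer diameter, 12 mm thick, near the aluminium fence. Leave it.
- ring_b: Bystander: flat plywood ring, 90 mm outer diameter, 12 mm thick, left of the gate. Leave it.
- driver: Bystander: screwdriver lying left of the gate. Leave it.
- flange: Bystander: flat plywood disc with a hole, 120 mm diameter, 8 mm thick. Leave it.
Not all that is in view belongs to the job. What is shaped like the cell but red is not meant.

How it is judged:
By the outcome, as a careful person would: the job done as asked, in the order asked, and still so for the second after the job is handed in, with the robot touching nothing.
It also fails if it takes over 64 s, if anything falls off the work surface, if the arm or the gripper's body presses on something with over 40 N, if the wrist force passes 120 N, or if a joint passes its speed limit or range.

### The arm

A 6-joint arm with a two-finger parallel gripper is mounted at the origin on the work surface. World frame = base frame: x ahead of the robot, y to its left, z up, the work surface at z = 0. Lengths are in mm, angles in degrees, forces in N, time in s.
With the tool pointing down it reaches from about 300 to 850 mm from the base axis. Payload 4.2 kg.
Tool frame: the origin (TCP) lies at the very end of the fingers, on their centre line; the grasp point (between the pads) lies 19 mm behind it; z points along the fingers, y is the direction in which the jaws open and shut (so a half turn about z gives the same grasp; the last joint's range is limited). The gripper opens to 91 mm and grips with 3 to 60 N. Pads are 32 mm wide; open, the fingers measure 118 mm over their backs; the gripper's body (76 mm by 178 mm) begins 60 mm behind the grasp point.
Start: joints at [-70.818, 18.312, 89.639, -0, 72.044, -1.146], TCP at [199.761, -539.202, 213.976] pointing down, gripper open.
Joint ranges: [-177.97, 177.97], [-48.28, 115.42], [12.27, 149.76], [-77.06, 257.06], [2.81, 150.46], [-146.56, 146.56]. Speed limits (degrees/s): [147.25, 147.25, 180, 180, 180, 180].

### API

Orientations are given as [roll, pitch, yaw] about the fixed x, y, z axes, in that order (R = Rz(yaw) Ry(pitch) Rx(roll)).
In Python, from workcell import telemetry, grab_frame, job gives the robot as it stands.
- The arm moves only by the tool drive_tool, never from a script. Its argument "moves" is a list of rows, each an object of numbers: "claw": the closure, from -1 (fully open) to 1 (shut); "dx", "dy", "dz": the shift along the tool's x, y, z in units of 20 mm (1.0 is 20 mm); "yaw": the turn about the tool's z in units of 0.15 rad (1.0 is 0.15 rad). In form: [{"claw": .., "dx": .., "dy": .., "dz": .., "yaw": ..}, ...]. A call has 1 to 5 rows; each row shifts and turns the pose as measured when the row begins, along the tool's axes as they then stand; what a row does not reach is not made up. A row lasts 1/8 s, in which the tool goes at most 62.5 mm and 10.7 degrees, less where a joint would pass 70% of its speed; a pose out of reach is approached as far as the arm can. A call with a number of a shift or a turn outside -1 to 1 is refused whole. A call with a gripper value outside its range is refused whole. The fingers move at their own pace and stop on an object; "grip_force" is the grip in N (left out, the last holds). Time passes only in rows, so rows that do not move let the fingers close. It gives the time, the measured TCP pose, the force and the opening at its end, in the units of the state.
- telemetry.state(): the state, without advancing time (a new reading comes with each control period).
- grab_frame(name): name is "scene" or "top"; returns a dict with "color" (480x640x3 uint8, blue, green, red), "vertical_fov" (degrees; the focal length in pixels is half the picture's height over the tangent of half this angle, whatever the lens; pixels are square), "cx", "cy" (the principal point, pixels), "dist" ([k1, k2, p1, p2, k3] as OpenCV has them; the pictures are not rectified), "pose" (4x4, takes a point from camera to world coordinates). Camera axes: x right, y down, z forward; pixel columns grow to the right and rows downward; lengths in mm; the calibration is good to about 2 mm. A picture is of the moment at which its call begins. There is no depth.
- job.job_done(): hands the job in, once; it reports no verdict.
The state is a dict: "time_s": time; "qpos": joint angles; "qvel": joint speeds; "effort": joint torques, N m; "ee_pos": TCP position; "ee_rot": TCP orientation; "force": force on the tool from outside, world axes, zero at the start; "torque": the same for the moment, N m; "gripper_width": finger opening in mm.
Only numpy, scipy, OpenCV 4.12 (cv2) and the standard library are available. Lean on these libraries where they do the work, as an engineer would, in place of code of your own. Each camera call takes 0.05 s, during which the arm holds its last target.

## Working session

There is one attempt and no reset: what is moved stays moved. The work goes in short steps, Python scripts to look and compute and a tool call to move; the robot and the scene stay as the last step left them, time stands still between calls to the robot, and variables do not carry over. Pictures are saved under pics/ and viewed, and the job is handed in when it is done.

Besides the shell and the picture viewer there is one more tool, called after ">>>" as name(argument=value, ...) on one line, values as JSON. drive_tool: Moves the arm, as the interface text tells. Its arguments: {"type":"object","properties":{"moves":{"type":"array"},"grip_force":{"type":"number"}},"required":["moves"]}

```bash
mkdir -p pics; cat > h.py <<'E'
import numpy as np, cv2
from workcell import telemetry, grab_frame, job
def K(f):
    fl=240/np.tan(np.radians(f["vertical_fov"])/2)
    return np.array([[fl,0,f["cx"]],[0,fl,f["cy"]],[0,0,1.]])
def ray(f,px,z):
    u=cv2.undistortPoints(np.array(px,float).reshape(-1,1,2),K(f),np.array(f["dist"],float)).reshape(-1,2)
    P=np.array(f["pose"]);d=np.c_[u,np.ones(len(u))]@P[:3,:3].T
    return P[:3,3]+d*((z-P[2,3])/d[:,2])[:,None]
def proj(f,X):
    P=np.linalg.inv(np.array(f["pose"]))
    r,_=cv2.Rodrigues(P[:3,:3])
    return cv2.projectPoints(np.array(X,float).reshape(-1,1,3),r,P[:3,3],K(f),np.array(f["dist"],float))[0].reshape(-1,2)
E
python3 - <<'E'
from h import *
import pickle
F={}
for n in("scene","top"):
    F[n]=grab_frame(n);cv2.imwrite(f"pics/{n}0.png",F[n]["color"]);print(n,F[n]["pose"],F[n]["vertical_fov"],F[n]["dist"])
pickle.dump(F,open("F0.pkl","wb"))
print(telemetry.state())
E
```

```text
scene [[-8.79944227e-01  2.78046975e-01 -3.85211679e-01  1.07183595e+03]
 [ 4.74867025e-01  5.38879812e-01 -6.95780035e-01  8.98237949e+02]
 [ 1.41232634e-02 -7.95171949e-01 -6.06219519e-01  8.36285819e+02]
 [ 0.00000000e+00  0.00000000e+00  0.00000000e+00  1.00000000e+00]] 43.15819542307635 [-0.09000449  0.          0.          0.          0.        ]
top [[-3.14097457e-03 -9.85259966e-01  1.71034889e-01  3.27429263e+02]
 [-9.99972374e-01  1.94236546e-03 -7.17486870e-03  2.61196760e+01]
 [ 6.73689863e-03 -1.71052700e-01 -9.85238848e-01  1.48584164e+03]
 [ 0.00000000e+00  0.00000000e+00  0.00000000e+00  1.00000000e+00]] 45.762939075332994 [0.02827824 0.         0.         0.         0.        ]
{'time_s': 0.1, 'qpos': array([-7.08154905e+01,  1.83480264e+01,  8.96981414e+01,  2.65382394e-03,
        7.20451455e+01, -1.14541882e+00]), 'qvel': array([-0.0309692 , -0.0577211 , -0.22570871,  0.02162041,  0.12909681,
       -0.00164422]), 'effort': array([ 1.22750691e-03, -4.13329411e+01, -2.32509720e+01,  7.29036774e-02,
        4.21847985e-02, -5.41333395e-05]), 'ee_pos': array([ 199.64173605, -538.75166518,  213.2125177 ]), 'ee_rot': array([-1.79908755e+02, -4.34812191e-03,  2.03291047e+01]), 'force': array([-0.00979008, -0.70461975,  0.45159254]), 'torque': array([ 0.00889012, -0.01268422,  0.02619701]), 'gripper_width': 91.37155321550549}
```

View pics/scene0.png

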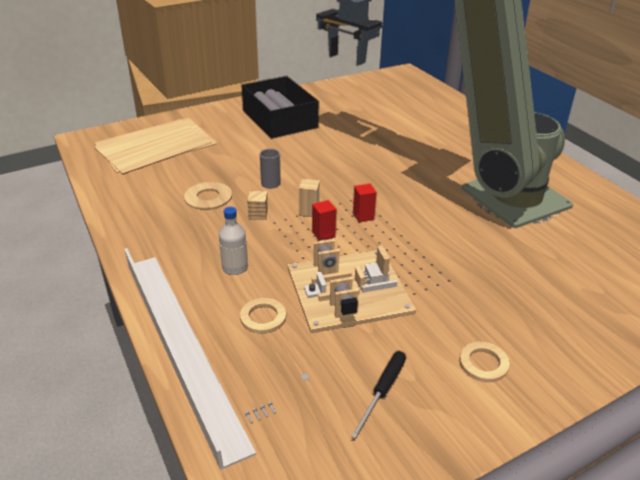

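View pics/top0.png

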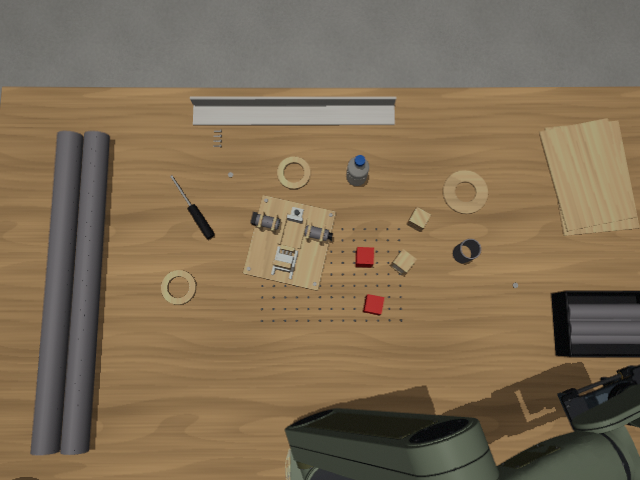

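The scene view shows the cell near (310,198), the blank near (258,205), red decoys near (323,220) and (365,203), and the gate around (350,290). In the top view the cell is near (403,262) and the gate near (290,243). I'll zoom in on these.

```bash
python3 - <<'E'
from h import *
import pickle
F=pickle.load(open("F0.pkl","rb"))
def crop(n,x,y,w,h,s,o):
    c=cv2.resize(F[n]["color"][y:y+h,x:x+w],None,fx=s,fy=s,interpolation=cv2.INTER_CUBIC);cv2.imwrite(o,c)
crop("top",240,190,100,105,5.7,"pics/t_gate.png")
crop("top",340,200,100,75,8,"pics/t_cell.png")
crop("scene",280,230,140,105,5.7,"pics/s_gate.png")
crop("scene",240,150,140,100,5.7,"pics/s_cell.png")
E
```

```text
(no output)
```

View pics/t_gate.png

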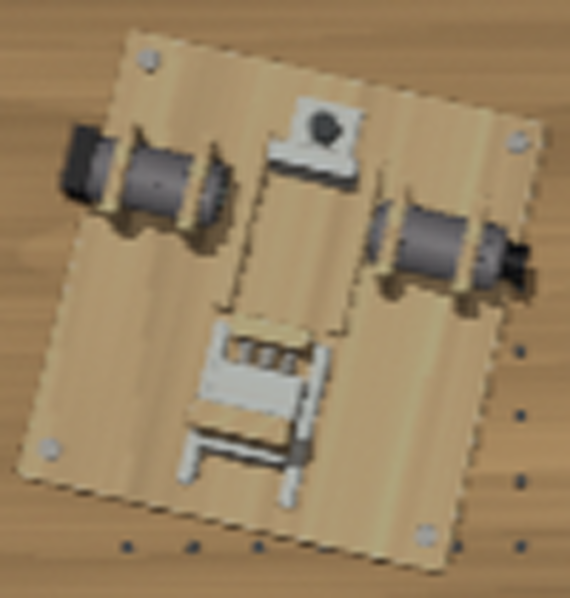

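View pics/t_cell.png

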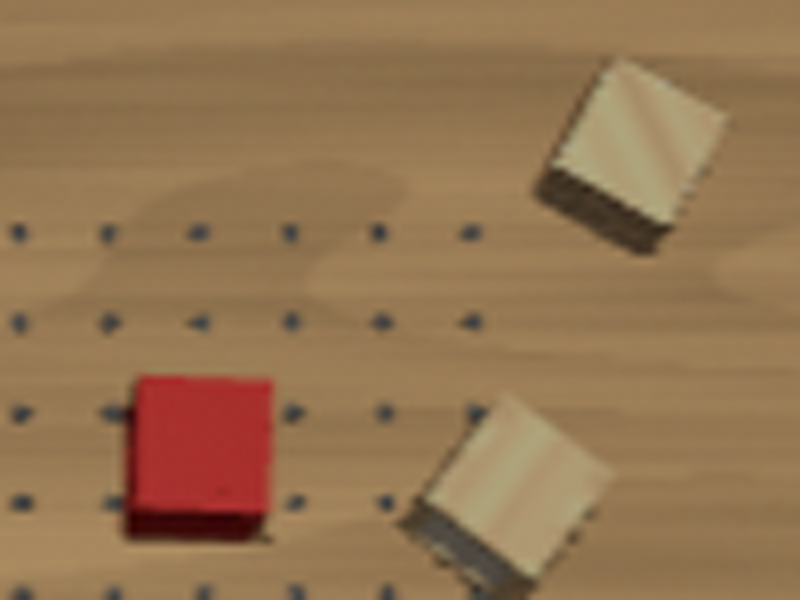

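View pics/s_gate.png

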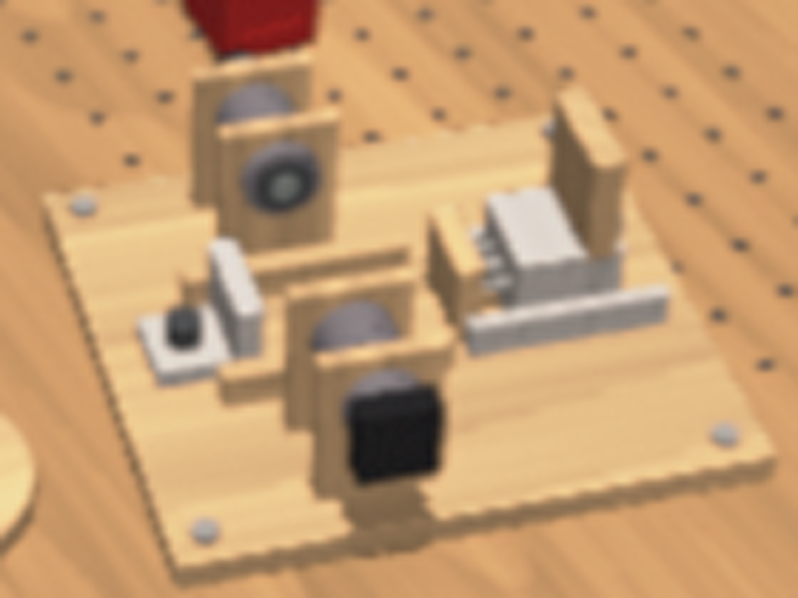

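View pics/s_cell.png

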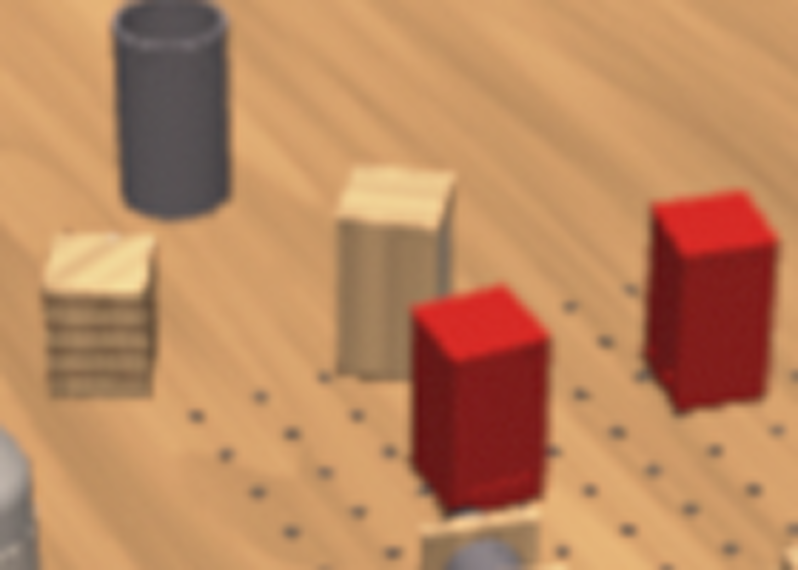

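```bash
python3 - <<'E'
from h import *
import pickle
F=pickle.load(open("F0.pkl","rb"))
o=lambda p,s,x,y:(np.array(p,float)+.5)/s-.5+[x,y]
def fit(M,W):
    M=np.array(M,float);W=np.array(W)[:,:2]
    mc,wc=M.mean(0),W.mean(0);a=M-mc;b=W-wc
    t=np.arctan2((a[:,0]*b[:,1]-a[:,1]*b[:,0]).sum(),(a*b).sum())
    R=np.array([[np.cos(t),-np.sin(t)],[np.sin(t),np.cos(t)]])
    return wc-R@mc,np.degrees(t),np.abs((a@R.T)-b).max(0), R
# gate top
g=o([(130,32),(545,120),(442,572),(18,475)],5.7,240,190)
W=ray(F["top"],g,12);M=[(75,100),(75,-100),(-140,-100),(-140,100)]
print("gate top",W[:,:2].round(1).tolist(),fit(M,W)[:3])
g=o([(45,197),(178,570),(772,458)],5.7,280,230)
W2=ray(F["scene"],g,12);M2=[(75,-100),(75,100),(-140,100)]
print("gate scene",W2[:,:2].round(1).tolist(),fit(M2,W2)[:3])
# cell top corners z=80
c=o([(508,392),(615,472),(533,580),(420,495)],8,340,200)
W=ray(F["top"],c,80);print("cell top",W[:,:2].round(1).tolist(),fit([(-21,-21),(21,-21),(21,21),(-21,21)],W)[:3], W.mean(0))
c=o([(357,166),(457,174),(440,228),(338,216)],5.7,240,150)
W=ray(F["scene"],c,80);print("cell scene",W[:,:2].round(1).tolist(),W.mean(0))
# tab top
t=o([(195,400),(297,422),(290,442),(190,424)],5.7,240,190)
print("tab",ray(F["top"],t,88)[:,:2].round(1).tolist())
r=o([(137,376),(136,512),(270,512),(272,380)],8,340,200)
print("red",ray(F["top"],r,80)[:,:2].round(1).tolist())
E
```

```text
gate top [[692.3, 181.2], [650.0, -12.3], [440.3, 35.8], [485.0, 228.9]] (array([598.56320097, 101.19564089]), np.float64(-12.81699097221021), array([1.60492815, 1.06291647]))
gate scene [[647.8, -10.2], [693.7, 184.7], [487.6, 232.3]] (array([598.75111165, 103.96543575]), np.float64(-13.367604369042377), array([1.92624633, 1.29386807]))
cell top [[537.8, -179.6], [512.6, -212.2], [478.8, -185.7], [505.5, -151.3]] (array([ 508.67511057, -182.19182672]), np.float64(-19.292992897095036), array([56.58721672, 16.40820424])) [ 508.67511057 -182.19182672   80.        ]
cell scene [[512.0, -206.9], [477.8, -182.3], [503.8, -148.6], [536.6, -175.6]] [ 507.56799834 -178.36172556   80.        ]
tab [[509.3, 142.5], [499.6, 98.1], [490.9, 101.1], [498.8, 144.5]]
red [[543.1, -63.7], [500.3, -62.8], [500.2, -104.5], [541.8, -105.9]]
```

```bash
cat > plan.py <<'E'
import sys
from h import *
def plan(tx,ty,tz,yaw,n=5,maxstep=20.):
    s=telemetry.state();p=s["ee_pos"].copy();psi=s["ee_rot"][2]
    print("now",p.round(1),"rpy",s["ee_rot"].round(2),"F",s["force"].round(2),"w",round(s["gripper_width"],1),"t",round(s["time_s"],2))
    for i in range(n):
        d=np.array([tx,ty,tz])-p;m=np.abs(d).max();L=np.linalg.norm(d)
        if L>maxstep:d=d*maxstep/L
        dy=(yaw-psi+180)%360-180;r=-np.clip(np.radians(dy)/.15,-1,1)
        a=np.radians(psi);X=np.array([np.cos(a),np.sin(a)]);Y=np.array([np.sin(a),-np.cos(a)])
        print("dx %.2f dy %.2f dz %.2f yaw %.2f"%(d[:2]@X/20,d[:2]@Y/20,-d[2]/20,r))
        p=p+d;psi-=np.degrees(r*.15)
if __name__=="__main__":
    a=[float(v) for v in sys.argv[1:]]
    plan(*a[:4],n=int(a[4]) if len(a)>4 else 5,maxstep=a[5] if len(a)>5 else 20.)
E
python3 plan.py 508 -180.5 210 142.5 20
```

```text
now [ 199.6 -538.8  213.2] rpy [-179.91   -0.     20.33] F [-0.01 -0.7   0.45] w 91.4 t 0.1
dx 0.88 dy -0.48 dz 0.01 yaw -1.00
dx 0.94 dy -0.35 dz 0.01 yaw -1.00
dx 0.98 dy -0.20 dz 0.01 yaw -1.00
dx 1.00 dy -0.06 dz 0.01 yaw -1.00
dx 1.00 dy 0.09 dz 0.01 yaw -1.00
dx 0.97 dy 0.24 dz 0.01 yaw -1.00
dx 0.92 dy 0.38 dz 0.01 yaw -1.00
dx 0.86 dy 0.52 dz 0.01 yaw -1.00
dx 0.77 dy 0.64 dz 0.01 yaw -1.00
dx 0.66 dy 0.75 dz 0.01 yaw -1.00
dx 0.54 dy 0.84 dz 0.01 yaw -1.00
dx 0.41 dy 0.91 dz 0.01 yaw -1.00
dx 0.27 dy 0.96 dz 0.01 yaw -1.00
dx 0.13 dy 0.99 dz 0.01 yaw -1.00
dx -0.02 dy 1.00 dz 0.01 yaw -0.22
dx -0.06 dy 1.00 dz 0.01 yaw -0.00
dx -0.06 dy 1.00 dz 0.01 yaw -0.00
dx -0.06 dy 1.00 dz 0.01 yaw -0.00
dx -0.06 dy 1.00 dz 0.01 yaw -0.00
dx -0.06 dy 1.00 dz 0.01 yaw -0.00
```

>>> drive_tool(moves=[{"claw": -1,"dx": 0.88,"dy": -0.48,"dz": 0,"yaw": -1},{"claw": -1,"dx": 0.94,"dy": -0.35,"dz": 0,"yaw": -1},{"claw": -1,"dx": 0.98,"dy": -0.2,"dz": 0,"yaw": -1},{"claw": -1,"dx": 1,"dy": -0.05,"dz": 0,"yaw": -1},{"claw": -1,"dx": 1,"dy": 0.1,"dz": 0,"yaw": -1}])

```text
time_s: 0.72
ee_pos: [264.9, -460.0, 210.6]
ee_rot: [-179.7, -0.3, 64.5]
force: [-0.2, -0.2, -0.7]
gripper_width: 91.5
```

```bash
python3 plan.py 508 -180.5 210 142.5 20
```

```text
now [ 264.9 -460.   210.6] rpy [-179.7    -0.25   64.54] F [-0.15 -0.24 -0.74] w 91.5 t 0.72
dx 0.96 dy 0.27 dz 0.00 yaw -1.00
dx 0.91 dy 0.41 dz 0.00 yaw -1.00
dx 0.84 dy 0.54 dz 0.00 yaw -1.00
dx 0.75 dy 0.66 dz 0.00 yaw -1.00
dx 0.64 dy 0.77 dz 0.00 yaw -1.00
dx 0.52 dy 0.85 dz 0.00 yaw -1.00
dx 0.39 dy 0.92 dz 0.00 yaw -1.00
dx 0.25 dy 0.97 dz 0.00 yaw -1.00
dx 0.10 dy 1.00 dz 0.00 yaw -1.00
dx -0.05 dy 1.00 dz 0.00 yaw -0.07
dx -0.06 dy 1.00 dz 0.00 yaw -0.00
dx -0.06 dy 1.00 dz 0.00 yaw -0.00
dx -0.06 dy 1.00 dz 0.00 yaw -0.00
dx -0.06 dy 1.00 dz 0.00 yaw -0.00
dx -0.06 dy 1.00 dz 0.00 yaw -0.00
dx -0.06 dy 1.00 dz 0.00 yaw -0.00
dx -0.06 dy 1.00 dz 0.00 yaw -0.00
dx -0.06 dy 1.00 dz 0.00 yaw -0.00
dx -0.03 dy 0.52 dz 0.00 yaw -0.00
dx 0.00 dy 0.00 dz -0.00 yaw -0.00
```

Roughly as commanded with no large lag. I'll keep going.

>>> drive_tool(moves=[{"claw": -1,"dx": 0.96,"dy": 0.27,"dz": 0,"yaw": -1},{"claw": -1,"dx": 0.9,"dy": 0.4,"dz": 0,"yaw": -1},{"claw": -1,"dx": 0.84,"dy": 0.54,"dz": 0,"yaw": -1},{"claw": -1,"dx": 0.75,"dy": 0.66,"dz": 0,"yaw": -1},{"claw": -1,"dx": 0.64,"dy": 0.77,"dz": 0,"yaw": -1}])

```text
time_s: 1.35
ee_pos: [330.7, -380.2, 208.8]
ee_rot: [-179.9, -0.7, 109.0]
force: [-0.8, -0.2, -0.5]
gripper_width: 91.3
```

>>> drive_tool(moves=[{"claw": -1,"dx": 0.52,"dy": 0.85,"dz": 0,"yaw": -1},{"claw": -1,"dx": 0.4,"dy": 0.9,"dz": 0,"yaw": -1},{"claw": -1,"dx": 0.25,"dy": 0.97,"dz": 0,"yaw": -1},{"claw": -1,"dx": 0.1,"dy": 1,"dz": 0,"yaw": -0.8},{"claw": -1,"dx": 0,"dy": 1,"dz": 0,"yaw": 0}])

```text
time_s: 1.98
ee_pos: [393.7, -298.3, 207.3]
ee_rot: [179.7, -0.9, 142.8]
force: [0.5, -0.2, -0.2]
gripper_width: 91.2
```

```bash
python3 plan.py 508 -180.5 200 142.5 11
```

```text
now [ 393.7 -298.3  207.3] rpy [179.69  -0.86 142.8 ] F [ 0.52 -0.22 -0.2 ] w 91.2 t 1.98
dx -0.12 dy 0.99 dz 0.04 yaw 0.03
dx -0.12 dy 0.99 dz 0.04 yaw -0.00
dx -0.12 dy 0.99 dz 0.04 yaw -0.00
dx -0.12 dy 0.99 dz 0.04 yaw -0.00
dx -0.12 dy 0.99 dz 0.04 yaw -0.00
dx -0.12 dy 0.99 dz 0.04 yaw -0.00
dx -0.12 dy 0.99 dz 0.04 yaw -0.00
dx -0.12 dy 0.99 dz 0.04 yaw -0.00
dx -0.02 dy 0.21 dz 0.01 yaw -0.00
dx 0.00 dy 0.00 dz -0.00 yaw -0.00
dx 0.00 dy 0.00 dz -0.00 yaw -0.00
```

>>> drive_tool(moves=[{"claw": -1,"dx": -0.12,"dy": 1,"dz": 0,"yaw": 0},{"claw": -1,"dx": -0.12,"dy": 1,"dz": 0,"yaw": 0},{"claw": -1,"dx": -0.12,"dy": 1,"dz": 0,"yaw": 0},{"claw": -1,"dx": -0.12,"dy": 1,"dz": 0,"yaw": 0},{"claw": -1,"dx": -0.12,"dy": 1,"dz": 0,"yaw": 0}])

```text
time_s: 2.6
ee_pos: [464.5, -222.4, 205.7]
ee_rot: [179.7, -1.1, 142.8]
force: [1.0, -0.2, -0.5]
gripper_width: 91.2
```

>>> drive_tool(moves=[{"claw": -1,"dx": -0.12,"dy": 1,"dz": 0,"yaw": 0},{"claw": -1,"dx": -0.12,"dy": 1,"dz": 0,"yaw": 0},{"claw": -1,"dx": -0.12,"dy": 1,"dz": 0,"yaw": 0},{"claw": -1,"dx": 0,"dy": 0,"dz": 0,"yaw": 0},{"claw": -1,"dx": 0,"dy": 0,"dz": 0,"yaw": 0}])

```text
time_s: 3.22
ee_pos: [508.1, -175.9, 204.5]
ee_rot: [179.8, -1.3, 142.9]
force: [0.6, -0.5, -0.0]
gripper_width: 91.0
```

```bash
python3 plan.py 508 -180.5 50 142.5 11; python3 - <<'E'
from h import *
f=grab_frame("scene");cv2.imwrite("pics/a_s.png",cv2.resize(f["color"][120:260,220:400],None,fx=4,fy=4,interpolation=2))
f=grab_frame("top");cv2.imwrite("pics/a_t.png",cv2.resize(f["color"][180:320,330:500],None,fx=4,fy=4,interpolation=2))
print(telemetry.state()["ee_rot"])
E
```

```text
now [ 508.1 -175.9  204.5] rpy [179.79  -1.28 142.92] F [ 0.6  -0.52 -0.04] w 91.0 t 3.23
dx -0.02 dy -0.02 dz 1.00 yaw 0.05
dx -0.02 dy -0.02 dz 1.00 yaw -0.00
dx -0.02 dy -0.02 dz 1.00 yaw -0.00
dx -0.02 dy -0.02 dz 1.00 yaw -0.00
dx -0.02 dy -0.02 dz 1.00 yaw -0.00
dx -0.02 dy -0.02 dz 1.00 yaw -0.00
dx -0.02 dy -0.02 dz 1.00 yaw -0.00
dx -0.01 dy -0.02 dz 0.73 yaw -0.00
dx 0.00 dy 0.00 dz -0.00 yaw -0.00
dx 0.00 dy 0.00 dz -0.00 yaw -0.00
dx 0.00 dy 0.00 dz -0.00 yaw -0.00
[179.77942966  -1.27288497 142.87987456]
```

View pics/a_s.png

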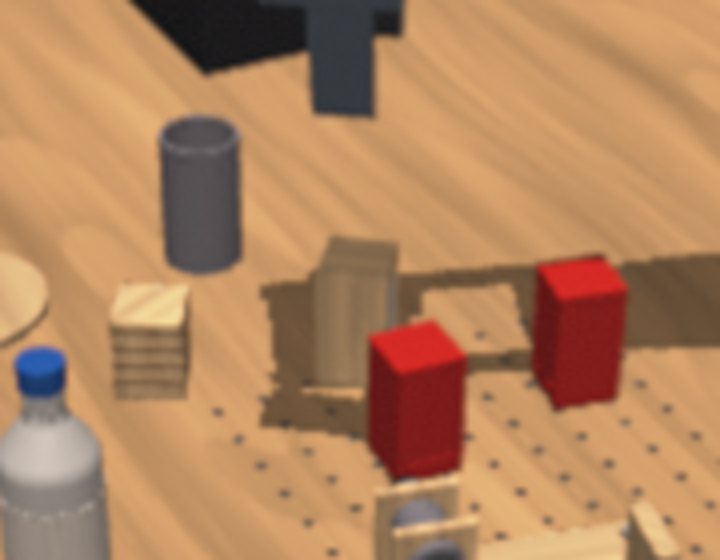

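The fingers are above the cell (cell at about (355,310) in the crop), and the paths beside it are free. Descending.

>>> drive_tool(moves=[{"claw": -1,"dx": 0,"dy": -0.1,"dz": 1,"yaw": 0.05},{"claw": -1,"dx": 0,"dy": 0,"dz": 1,"yaw": 0},{"claw": -1,"dx": 0,"dy": 0,"dz": 1,"yaw": 0},{"claw": -1,"dx": 0,"dy": 0,"dz": 1,"yaw": 0},{"claw": -1,"dx": 0,"dy": 0,"dz": 0,"yaw": 0}])

```text
time_s: 3.95
ee_pos: [504.1, -179.4, 123.7]
ee_rot: [179.8, -1.1, 142.2]
force: [-0.3, -1.1, 0.0]
gripper_width: 91.3
```

```bash
python3 plan.py 508 -180.5 43 142.5 8
```

```text
now [ 504.1 -179.4  123.7] rpy [179.81  -1.14 142.19] F [-0.32 -1.14  0.05] w 91.3 t 3.95
dx -0.05 dy 0.02 dz 1.00 yaw -0.04
dx -0.05 dy 0.02 dz 1.00 yaw -0.00
dx -0.05 dy 0.02 dz 1.00 yaw -0.00
dx -0.05 dy 0.02 dz 1.00 yaw -0.00
dx -0.00 dy 0.00 dz 0.04 yaw -0.00
dx 0.00 dy 0.00 dz -0.00 yaw -0.00
dx 0.00 dy 0.00 dz -0.00 yaw -0.00
dx 0.00 dy 0.00 dz -0.00 yaw -0.00
```

>>> drive_tool(moves=[{"claw": -1,"dx": -0.07,"dy": 0.03,"dz": 1,"yaw": -0.04},{"claw": -1,"dx": -0.07,"dy": 0.03,"dz": 1,"yaw": 0},{"claw": -1,"dx": -0.07,"dy": 0.03,"dz": 1,"yaw": 0},{"claw": -1,"dx": -0.07,"dy": 0.03,"dz": 0.9,"yaw": 0},{"claw": -1,"dx": 0,"dy": 0,"dz": 0,"yaw": 0}])

```text
time_s: 4.58
ee_pos: [512.4, -183.2, 49.4]
ee_rot: [179.7, -0.6, 142.4]
force: [0.0, 0.7, 0.7]
gripper_width: 91.3
```

```bash
python3 plan.py 508 -180.5 43 142.5 2;python3 - <<'E'
from h import *
f=grab_frame("scene");cv2.imwrite("pics/b_s.png",cv2.resize(f["color"][120:260,220:400],None,fx=4,fy=4,interpolation=2))
E
```

```text
now [ 512.4 -183.2   49.4] rpy [179.66  -0.56 142.39] F [0.01 0.74 0.73] w 91.3 t 4.58
dx 0.26 dy -0.03 dz 0.32 yaw -0.01
dx 0.00 dy 0.00 dz -0.00 yaw -0.00
```

View pics/b_s.png

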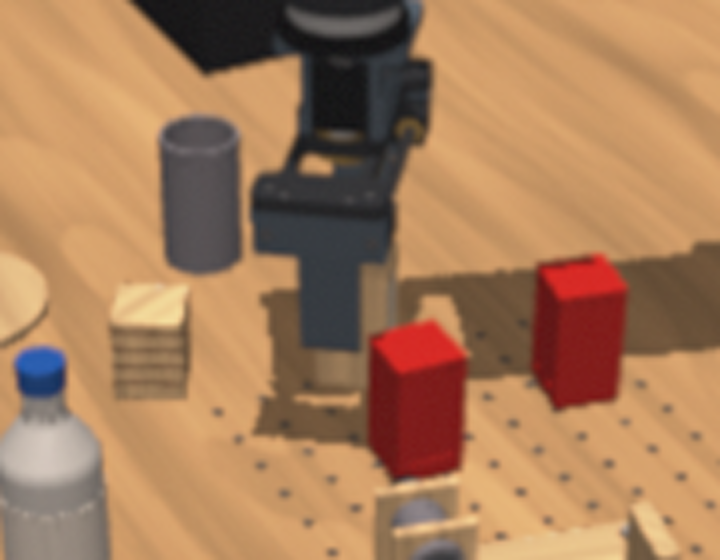

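>>> drive_tool(moves=[{"claw": -1,"dx": 0.26,"dy": -0.02,"dz": 0.3,"yaw": 0},{"claw": -1,"dx": 0,"dy": 0,"dz": 0,"yaw": 0},{"claw": -1,"dx": 0,"dy": 0,"dz": 0,"yaw": 0}], grip_force=8)

```text
time_s: 5.0
ee_pos: [509.7, -181.1, 46.6]
ee_rot: [179.6, -0.2, 142.4]
force: [-0.0, 0.2, -0.1]
gripper_width: 91.3
```

>>> drive_tool(moves=[{"claw": -0.1,"dx": 0.09,"dy": 0,"dz": 0.15,"yaw": 0},{"claw": -0.1,"dx": 0,"dy": 0,"dz": 0,"yaw": 0},{"claw": -0.1,"dx": 0,"dy": 0,"dz": 0,"yaw": 0}], grip_force=8)

```text
time_s: 5.38
ee_pos: [508.4, -179.9, 43.8]
ee_rot: [179.5, -0.2, 142.4]
force: [0.0, 0.4, -0.1]
gripper_width: 64.1
```

>>> drive_tool(moves=[{"claw": 0.3,"dx": 0,"dy": 0,"dz": 0,"yaw": 0},{"claw": 0.3,"dx": 0,"dy": 0,"dz": 0,"yaw": 0},{"claw": 0.3,"dx": 0,"dy": 0,"dz": 0,"yaw": 0}], grip_force=8)

```text
time_s: 5.75
ee_pos: [508.3, -180.1, 43.8]
ee_rot: [179.6, -0.2, 142.4]
force: [0.2, -0.1, 0.8]
gripper_width: 42.2
```

>>> drive_tool(moves=[{"claw": 0.3,"dx": 0,"dy": 0,"dz": -0.3,"yaw": 0},{"claw": 0.3,"dx": 0,"dy": 0,"dz": -0.6,"yaw": 0},{"claw": 0.3,"dx": 0,"dy": 0,"dz": -0.8,"yaw": 0},{"claw": 0.3,"dx": 0,"dy": 0,"dz": -1,"yaw": 0},{"claw": 0.3,"dx": 0,"dy": 0,"dz": -1,"yaw": 0}])

```text
time_s: 6.38
ee_pos: [507.1, -180.0, 120.4]
ee_rot: [179.6, -0.4, 142.4]
force: [1.0, -0.7, -1.2]
gripper_width: 42.2
```

>>> drive_tool(moves=[{"claw": 0.3,"dx": 0,"dy": 0,"dz": -1,"yaw": 0},{"claw": 0.3,"dx": 0,"dy": 0,"dz": -1,"yaw": 0},{"claw": 0.3,"dx": 0,"dy": 0,"dz": -0.6,"yaw": 0},{"claw": 0.3,"dx": 0,"dy": 0,"dz": -0.1,"yaw": 0}])

```text
time_s: 6.88
ee_pos: [507.7, -180.6, 180.2]
ee_rot: [179.5, -0.1, 142.4]
force: [0.2, 0.1, -1.4]
gripper_width: 41.7
```

```bash
python3 - <<'E'
from plan import *
a=np.radians(-13);R=np.array([[np.cos(a),-np.sin(a)],[np.sin(a),np.cos(a)]])
b=np.array([598.65,102.5])+R@[-12,0];print(b)
plan(b[0],b[1],170,77,18)
f=grab_frame("scene");cv2.imwrite("pics/c_s.png",cv2.resize(f["color"][100:260,220:400],None,fx=3.5,fy=3.5,interpolation=2))
E
```

```text
[586.95755922 105.19941265]
now [ 507.7 -180.6  180.2] rpy [ 1.7950e+02 -8.0000e-02  1.4238e+02] F [ 0.16  0.09 -1.41] w 41.7 t 6.88
dx 0.38 dy 0.93 dz 0.03 yaw 1.00
dx 0.51 dy 0.86 dz 0.03 yaw 1.00
dx 0.63 dy 0.77 dz 0.03 yaw 1.00
dx 0.74 dy 0.67 dz 0.03 yaw 1.00
dx 0.83 dy 0.55 dz 0.03 yaw 1.00
dx 0.91 dy 0.42 dz 0.03 yaw 1.00
dx 0.96 dy 0.28 dz 0.03 yaw 1.00
dx 0.99 dy 0.13 dz 0.03 yaw 0.61
dx 1.00 dy 0.04 dz 0.03 yaw -0.00
dx 1.00 dy 0.04 dz 0.03 yaw -0.00
dx 1.00 dy 0.04 dz 0.03 yaw -0.00
dx 1.00 dy 0.04 dz 0.03 yaw -0.00
dx 1.00 dy 0.04 dz 0.03 yaw -0.00
dx 1.00 dy 0.04 dz 0.03 yaw -0.00
dx 0.84 dy 0.04 dz 0.03 yaw -0.00
dx 0.00 dy 0.00 dz -0.00 yaw -0.00
dx 0.00 dy 0.00 dz -0.00 yaw -0.00
dx 0.00 dy 0.00 dz -0.00 yaw -0.00
```

View pics/c_s.png

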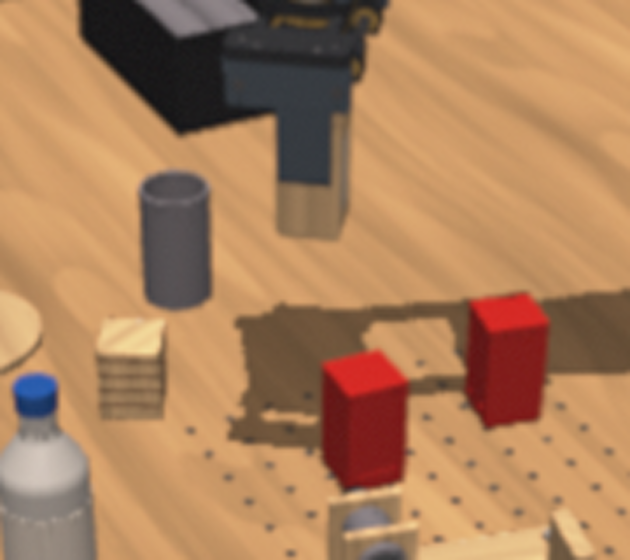

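The cell is held upright between the fingers, at about (312,190) in the crop. Moving to the gate.

>>> drive_tool(moves=[{"claw": 0.3,"dx": 0.2,"dy": 0.45,"dz": 0,"yaw": 0.5},{"claw": 0.3,"dx": 0.43,"dy": 0.9,"dz": 0,"yaw": 1},{"claw": 0.3,"dx": 0.56,"dy": 0.83,"dz": 0,"yaw": 1},{"claw": 0.3,"dx": 0.68,"dy": 0.73,"dz": 0,"yaw": 1},{"claw": 0.3,"dx": 0.78,"dy": 0.62,"dz": 0,"yaw": 1}])

```text
time_s: 7.55
ee_pos: [530.6, -92.7, 176.0]
ee_rot: [-179.8, -0.6, 102.3]
force: [0.6, 0.1, -1.5]
gripper_width: 42.0
```

>>> drive_tool(moves=[{"claw": 0.3,"dx": 0.87,"dy": 0.5,"dz": 0,"yaw": 1},{"claw": 0.3,"dx": 0.93,"dy": 0.36,"dz": 0,"yaw": 1},{"claw": 0.3,"dx": 0.97,"dy": 0.2,"dz": 0,"yaw": 1},{"claw": 0.3,"dx": 1,"dy": 0.05,"dz": 0,"yaw": 0},{"claw": 0.3,"dx": 1,"dy": 0.05,"dz": 0,"yaw": 0}])

```text
time_s: 8.18
ee_pos: [558.3, 6.3, 171.4]
ee_rot: [-178.9, -0.4, 75.5]
force: [-0.5, -0.4, -1.6]
gripper_width: 41.8
```

```bash
python3 plan.py 587 105.2 172 77 9
```

```text
now [558.3   6.3 171.4] rpy [-178.93   -0.38   75.55] F [-0.47 -0.43 -1.61] w 41.8 t 8.18
dx 1.00 dy 0.03 dz -0.01 yaw -0.17
dx 1.00 dy 0.06 dz -0.01 yaw -0.00
dx 1.00 dy 0.06 dz -0.01 yaw -0.00
dx 1.00 dy 0.06 dz -0.01 yaw -0.00
dx 1.00 dy 0.06 dz -0.01 yaw -0.00
dx 0.15 dy 0.01 dz -0.00 yaw -0.00
dx 0.00 dy 0.00 dz -0.00 yaw -0.00
dx 0.00 dy 0.00 dz -0.00 yaw -0.00
dx 0.00 dy 0.00 dz -0.00 yaw -0.00
```

>>> drive_tool(moves=[{"claw": 0.3,"dx": 1,"dy": 0.05,"dz": 0,"yaw": -0.17},{"claw": 0.3,"dx": 1,"dy": 0.06,"dz": 0,"yaw": 0},{"claw": 0.3,"dx": 1,"dy": 0.06,"dz": 0,"yaw": 0},{"claw": 0.3,"dx": 1,"dy": 0.06,"dz": 0,"yaw": 0},{"claw": 0.3,"dx": 0.5,"dy": 0.03,"dz": 0,"yaw": 0}])

```text
time_s: 8.8
ee_pos: [585.4, 99.1, 171.0]
ee_rot: [-178.9, -0.4, 77.2]
force: [-0.2, -0.2, -1.4]
gripper_width: 41.5
```

>>> drive_tool(moves=[{"claw": 0.3,"dx": 0,"dy": 0,"dz": 0,"yaw": 0},{"claw": 0.3,"dx": 0,"dy": 0,"dz": 0,"yaw": 0}])

```text
time_s: 9.05
ee_pos: [585.4, 99.5, 170.9]
ee_rot: [-178.8, -0.3, 77.3]
force: [0.0, 0.3, -1.4]
gripper_width: 41.9
```

```bash
python3 plan.py 587 105.2 115 77 5
```

```text
now [585.4  99.5 170.9] rpy [-178.85   -0.34   77.25] F [ 0.05  0.3  -1.41] w 41.9 t 9.05
dx 0.11 dy 0.01 dz 0.99 yaw 0.03
dx 0.11 dy 0.01 dz 0.99 yaw -0.00
dx 0.09 dy 0.00 dz 0.80 yaw -0.00
dx 0.00 dy 0.00 dz -0.00 yaw -0.00
dx 0.00 dy 0.00 dz -0.00 yaw -0.00
```

```bash
cat > plan.py <<'E'
import sys
from h import *
from scipy.spatial.transform import Rotation as Ro
def plan(tx,ty,tz,yaw,n=5,maxstep=20.):
    s=telemetry.state();p=s["ee_pos"].copy();R=Ro.from_euler("xyz",s["ee_rot"],degrees=True)
    print("now",p.round(1),"rpy",s["ee_rot"].round(2),"F",s["force"].round(2),"w",round(s["gripper_width"],1),"t",round(s["time_s"],2))
    for i in range(n):
        d=np.array([tx,ty,tz])-p;L=np.linalg.norm(d)
        if L>maxstep:d=d*maxstep/L
        psi=R.as_euler("xyz",degrees=True)[2]
        dy=(yaw-psi+180)%360-180;r=-np.clip(np.radians(dy)/.15,-1,1)
        print("dx %.2f dy %.2f dz %.2f yaw %.2f"%(*(R.inv().apply(d)/20),r))
        p=p+d;R=R*Ro.from_euler("z",r*.15)
if __name__=="__main__":
    a=[float(v) for v in sys.argv[1:]]
    plan(*a[:4],n=int(a[4]) if len(a)>4 else 5,maxstep=a[5] if len(a)>5 else 20.)
E
python3 plan.py 587 105.2 130 77 5
```

```text
now [585.4  99.5 170.9] rpy [-178.85   -0.34   77.25] F [ 0.05  0.3  -1.41] w 41.9 t 9.05
dx 0.14 dy 0.03 dz 0.99 yaw 0.03
dx 0.14 dy 0.03 dz 0.99 yaw 0.00
dx 0.01 dy 0.00 dz 0.06 yaw 0.00
dx 0.00 dy 0.00 dz 0.00 yaw 0.00
dx 0.00 dy 0.00 dz 0.00 yaw -0.00
```

>>> drive_tool(moves=[{"claw": 0.3,"dx": 0.14,"dy": 0.03,"dz": 0.9,"yaw": 0.03},{"claw": 0.3,"dx": 0.14,"dy": 0.03,"dz": 0.9,"yaw": 0},{"claw": 0.3,"dx": 0,"dy": 0,"dz": 0,"yaw": 0},{"claw": 0.3,"dx": 0,"dy": 0,"dz": 0,"yaw": 0}])

```text
time_s: 9.55
ee_pos: [587.4, 102.5, 135.6]
ee_rot: [-179.0, -0.3, 76.8]
force: [-0.0, 0.0, -0.6]
gripper_width: 41.8
```

```bash
python3 plan.py 587 105.2 60 77 2; python3 - <<'E'
from h import *
import pickle
F={n:grab_frame(n) for n in("scene","top")}
pickle.dump(F,open("F1.pkl","wb"))
cv2.imwrite("pics/d_s.png",cv2.resize(F["scene"]["color"][200:330,270:430],None,fx=4.5,fy=4.5,interpolation=2))
cv2.imwrite("pics/d_t.png",cv2.resize(F["top"]["color"][170:310,230:350],None,fx=4,fy=4,interpolation=2))
E
```

```text
now [587.4 102.5 135.6] rpy [-178.96   -0.31   76.81] F [-0.02  0.03 -0.58] w 41.8 t 9.55
dx 0.03 dy 0.00 dz 1.00 yaw -0.02
dx 0.03 dy 0.00 dz 1.00 yaw -0.00
```

View pics/d_s.png

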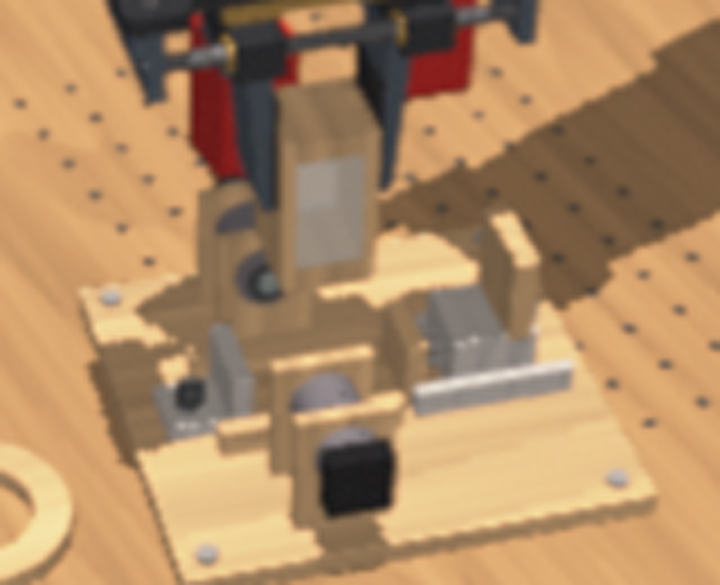

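View pics/d_t.png

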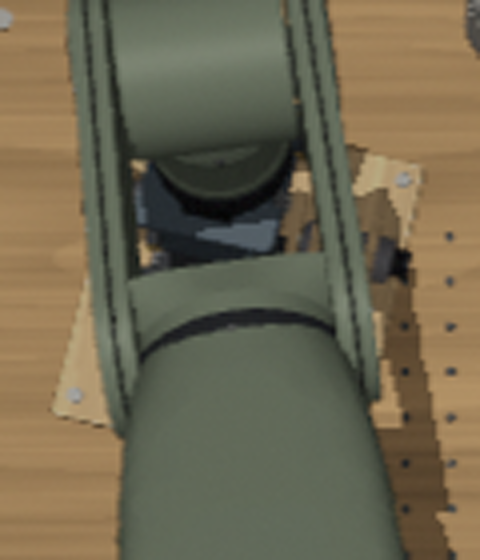

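```bash
python3 - <<'E'
from h import *
import pickle
F=pickle.load(open("F1.pkl","rb"))["scene"]
cv2.imwrite("pics/e.png",cv2.resize(F["color"][212:272,318:368],None,fx=10,fy=10,interpolation=2))
# predicted corners for cell centered on TCP, yaw -13
a=np.radians(-13.2);R=np.array([[np.cos(a),-np.sin(a)],[np.sin(a),np.cos(a)]])
for z in(92,172):
    X=[list(np.array([587.4,102.5])+R@c)+[z] for c in [(21,21),(-21,21),(-21,-21),(21,-21)]]
    print(((proj(F,X)-[318,212]+.5)*10-.5).round(0).tolist())
E
```

```text
[[146.0, 528.0], [354.0, 494.0], [290.0, 365.0], [88.0, 397.0]]
[[158.0, 194.0], [374.0, 161.0], [307.0, 36.0], [96.0, 67.0]]
```

View pics/e.png

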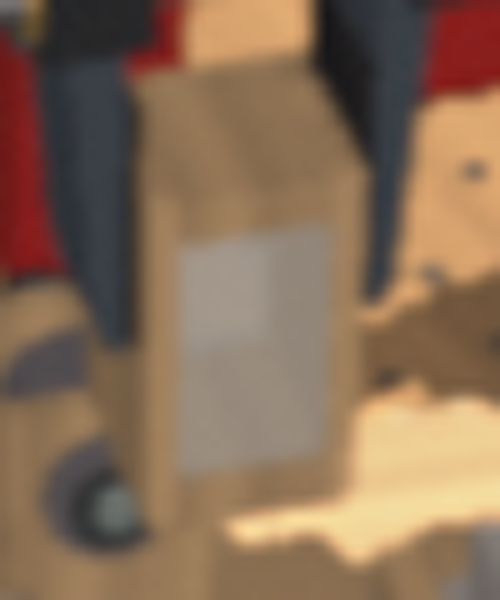

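>>> drive_tool(moves=[{"claw": 0.3,"dx": 0.12,"dy": 0,"dz": 0.8,"yaw": 0},{"claw": 0.3,"dx": 0.02,"dy": 0.02,"dz": 0.8,"yaw": 0},{"claw": 0.3,"dx": 0.02,"dy": 0.02,"dz": 0.8,"yaw": 0},{"claw": 0.3,"dx": 0,"dy": 0,"dz": 0.4,"yaw": 0},{"claw": 0.3,"dx": 0,"dy": 0,"dz": 0,"yaw": 0}])

```text
time_s: 10.28
ee_pos: [587.6, 106.2, 75.3]
ee_rot: [-178.9, -0.3, 76.8]
force: [0.1, 0.5, -1.2]
gripper_width: 42.0
```

```bash
python3 plan.py 587 104.5 74 77 2; python3 - <<'E'
from h import *
import pickle
F={n:grab_frame(n) for n in("scene",)}
pickle.dump(F,open("F2.pkl","wb"))
cv2.imwrite("pics/f.png",cv2.resize(F["scene"]["color"][225:305,310:390],None,fx=7,fy=7,interpolation=2))
E
```

```text
now [587.6 106.2  75.3] rpy [-178.91   -0.29   76.81] F [ 0.13  0.5  -1.2 ] w 42.0 t 10.28
dx -0.09 dy -0.01 dz 0.07 yaw -0.02
dx 0.00 dy 0.00 dz 0.00 yaw -0.00
```

View pics/f.png

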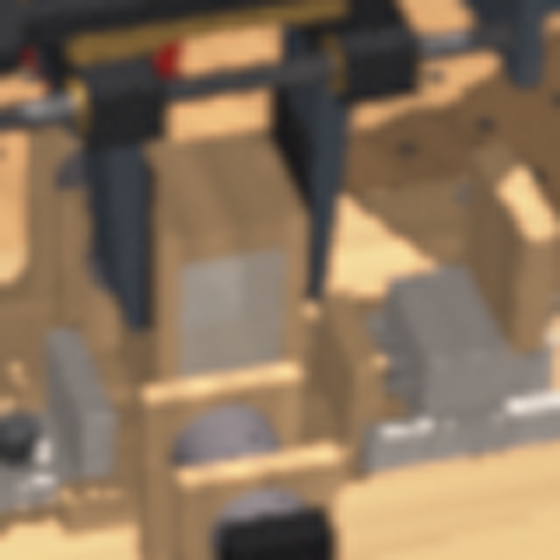

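The cell's foot is just above the rails, between the stands and clear of the foot and the stop. I'll correct sideways and go down slowly, watching the force.

>>> drive_tool(moves=[{"claw": 0.3,"dx": -0.08,"dy": 0,"dz": 0.1,"yaw": 0},{"claw": 0.3,"dx": 0,"dy": 0,"dz": 0.1,"yaw": 0},{"claw": 0.3,"dx": 0,"dy": 0,"dz": 0.1,"yaw": 0}])

```text
time_s: 10.7
ee_pos: [588.5, 104.7, 70.8]
ee_rot: [-179.1, -0.4, 76.8]
force: [0.1, -0.1, -1.4]
gripper_width: 41.9
```

>>> drive_tool(moves=[{"claw": 0.3,"dx": 0,"dy": 0,"dz": 0.1,"yaw": 0},{"claw": 0.3,"dx": 0,"dy": 0,"dz": 0,"yaw": 0}])

```text
time_s: 10.95
ee_pos: [588.6, 104.6, 69.9]
ee_rot: [-179.2, -0.4, 76.8]
force: [-0.6, -0.7, -2.0]
gripper_width: 42.0
```

>>> drive_tool(moves=[{"claw": 0.3,"dx": 0,"dy": 0,"dz": 0.12,"yaw": 0},{"claw": 0.3,"dx": 0,"dy": 0,"dz": 0.1,"yaw": 0}])

```text
time_s: 11.2
ee_pos: [588.6, 104.0, 68.1]
ee_rot: [-179.2, -0.3, 76.9]
force: [-2.7, -2.3, 9.0]
gripper_width: 42.1
```

>>> drive_tool(moves=[{"claw": 0.3,"dx": 0,"dy": 0,"dz": 0.12,"yaw": 0},{"claw": 0.3,"dx": 0,"dy": 0,"dz": 0.12,"yaw": 0}])

```text
time_s: 11.45
ee_pos: [588.3, 103.1, 66.4]
ee_rot: [-179.3, -0.3, 76.9]
force: [-3.8, -2.6, 8.7]
gripper_width: 41.9
```

>>> drive_tool(moves=[{"claw": 0.3,"dx": 0,"dy": 0,"dz": 0.12,"yaw": 0},{"claw": 0.3,"dx": 0,"dy": 0,"dz": 0,"yaw": 0}])

```text
time_s: 11.7
ee_pos: [588.2, 102.5, 65.9]
ee_rot: [-179.4, -0.2, 76.9]
force: [-0.1, -0.4, -1.4]
gripper_width: 41.6
```

```bash
python3 - <<'E'
from h import *
import pickle
F={n:grab_frame(n) for n in("scene",)}
pickle.dump(F,open("F3.pkl","wb"))
cv2.imwrite("pics/g.png",cv2.resize(F["scene"]["color"][225:305,310:390],None,fx=7,fy=7,interpolation=2))
f=F["scene"]
print(((proj(f,[[588.2,102.5,66],[588.2,102.5,102]])-[310,225]+.5)*7-.5).round(0))
E
```

```text
[[204. 293.]
 [208. 193.]]
```

View pics/g.png

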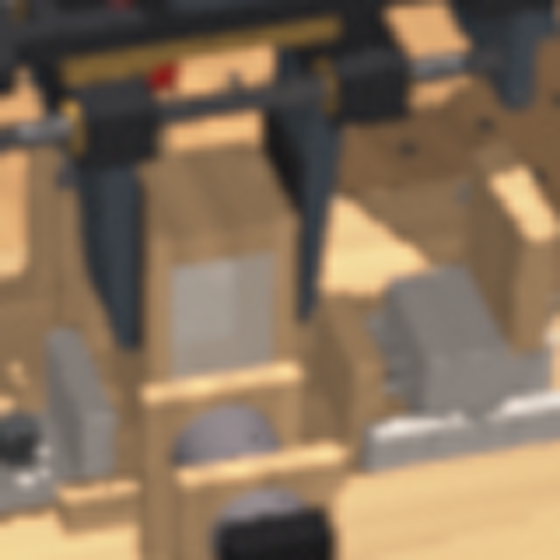

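```bash
python3 - <<'E'
from h import *
import pickle
F=pickle.load(open("F0.pkl","rb"))
cv2.imwrite("pics/i1.png",cv2.resize(F["scene"]["color"][236:312,300:376],None,fx=10,fy=10,interpolation=2)[:600])
cv2.imwrite("pics/i3.png",cv2.resize(F["scene"]["color"][236:312,300:376],None,fx=10,fy=10,interpolation=2)[160:])
cv2.imwrite("pics/i2.png",cv2.resize(F["top"]["color"][200:260,245:325],None,fx=10,fy=10,interpolation=2))
F=pickle.load(open("F2.pkl","rb"))
cv2.imwrite("pics/i4.png",cv2.resize(F["scene"]["color"][236:296,320:370],None,fx=10,fy=10,interpolation=2))
E
```

```text
(no output)
```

View pics/i1.png

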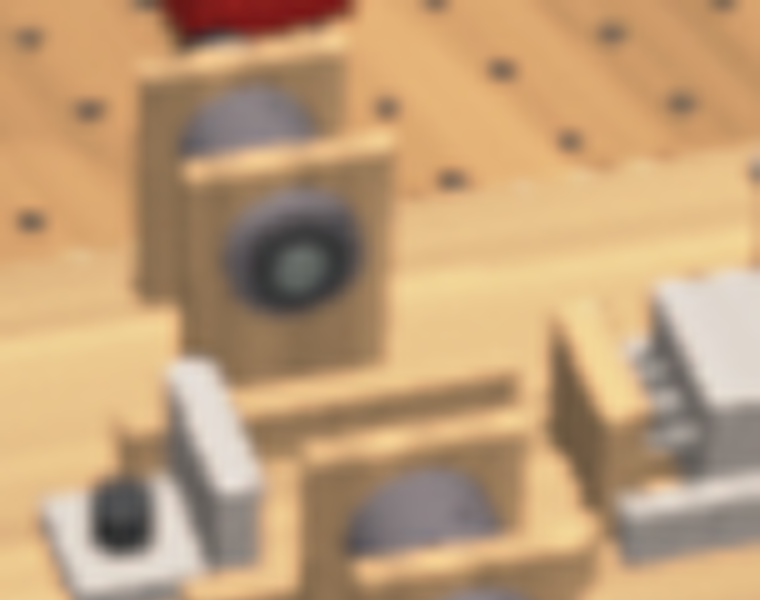

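View pics/i2.png

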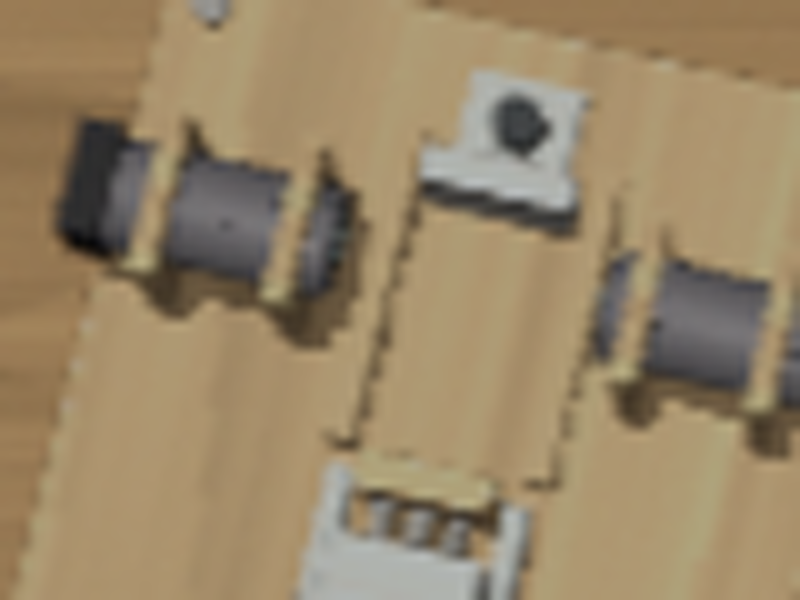

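View pics/i4.png

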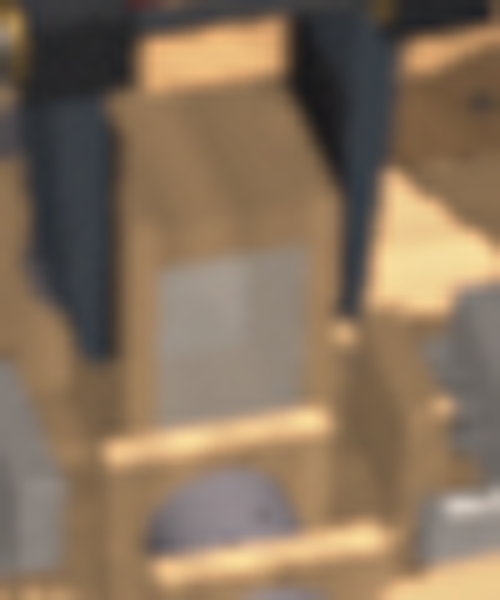

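```bash
python3 - <<'E'
from h import *
import pickle
F=pickle.load(open("F0.pkl","rb"));F2=pickle.load(open("F2.pkl","rb"))
o=lambda p,x,y:(np.array(p,float)+.5)/10-.5+[x,y]
def gate(P,org,yaw):
    a=np.radians(yaw);R=np.array([[np.cos(a),-np.sin(a)],[np.sin(a),np.cos(a)]]);return ((P[:,:2]-org)@R).round(1).tolist()
org=[598.65,102.5];yaw=-13.1
print("top rails L inner",gate(ray(F["top"],o([(414,190),(354,430),(330,437)],245,200),26),org,yaw))
print("top rails R outer",gate(ray(F["top"],o([(611,210),(551,480),(525,485)],245,200),26),org,yaw))
print("top stop face top edge",gate(ray(F["top"],o([(420,175),(572,212)],245,200),46),org,yaw))
print("top foot face",gate(ray(F["top"],o([(362,458),(497,482)],245,200),46),org,yaw))
print("scene far rail inner top edge",gate(ray(F["scene"],o([(518,382),(250,420),(125,440)],300,236),26),org,yaw))
print("scene stop face corners",gate(ray(F["scene"],o([(205,360),(262,475)],300,236),46),org,yaw))
print("scene foot face corners",gate(ray(F["scene"],o([(558,310),(605,415)],300,236),46),org,yaw))
print("scene cell top in F2 (tcp)",gate(ray(F2["scene"],o([(122,232),(340,192),(290,75),(105,100)],320,236),111.5),org,yaw),gate(np.array([[587.6,106.2]]),org,yaw),gate(np.array([[588.2,102.5]]),org,yaw))
E
```

```text
top rails L inner [[23.3, 20.5], [-42.1, 20.7], [-45.3, 26.3]]
top rails R outer [[29.7, -31.0], [-43.4, -32.2], [-46.2, -25.9]]
top stop face top edge [[23.8, 17.8], [23.1, -22.7]]
top foot face [[-51.5, 14.9], [-49.8, -20.3]]
scene far rail inner top edge [[-43.7, -19.1], [13.1, -21.2], [39.4, -21.5]]
scene stop face corners [[23.5, -19.0], [21.9, 17.7]]
scene foot face corners [[-50.5, -16.5], [-49.5, 17.2]]
scene cell top in F2 (tcp) [[13.3, 24.8], [-30.6, 23.4], [-32.3, -14.3], [5.2, -15.5]] [[-11.6, 1.1]] [[-10.2, -2.4]]
```

>>> drive_tool(moves=[{"claw": 0.3,"dx": 0.05,"dy": 0,"dz": 0.05,"yaw": 0},{"claw": 0.3,"dx": 0,"dy": 0,"dz": 0.1,"yaw": 0}], grip_force=10)

```text
time_s: 12.0
ee_pos: [588.4, 102.3, 64.9]
ee_rot: [-179.4, -0.1, 77.0]
force: [-4.0, -2.4, 10.9]
gripper_width: 41.8
```

```bash
python3 -c "
from h import *
s=telemetry.state();print({k:s[k].round(2) for k in('ee_pos','force','torque')})"
```

```text
{'ee_pos': array([588.38, 102.32,  64.93]), 'force': array([-4.04, -2.4 , 10.92]), 'torque': array([-0.36,  0.67,  0.07])}
```

```bash
cat > trk.py <<'E'
from h import *
import pickle
A=pickle.load(open("F2.pkl","rb"))["scene"];pa=np.array([587.6,106.2,75.3])
B=grab_frame("scene");pickle.dump({"scene":B},open("F4.pkl","wb"));pb=telemetry.state()["ee_pos"]
cv2.imwrite("pics/j.png",cv2.resize(B["color"][225:305,310:390],None,fx=7,fy=7,interpolation=2))
a=cv2.resize(A["color"],None,fx=8,fy=8,interpolation=2);b=cv2.resize(B["color"],None,fx=8,fy=8,interpolation=2)
def tr(x,y,w,h,m=8):
    T=a[y*8:(y+h)*8,x*8:(x+w)*8];S=b[(y-m)*8:(y+h+m)*8,(x-m)*8:(x+w+m)*8]
    r=cv2.matchTemplate(S,T,cv2.TM_CCOEFF_NORMED);_,v,_,l=cv2.minMaxLoc(r);return np.array(l)/8-m,round(v,3)
print("pred rigid",(proj(B,pb[None]+[[0,21,0]])-proj(A,pa[None]+[[0,21,0]])).round(2))
print("pane", tr(333,258,21,18), "celltop",tr(330,243,22,14),"fingerL tip",tr(323,255,9,20),"fingerR",tr(351,250,8,20))
c=pa+[0,21,10]
for n,d in(("x",[1,0,0]),("y",[0,1,0]),("z",[0,0,1])):print(n,(proj(A,(c+d)[None])-proj(A,c[None])).round(3))
print(pb.round(1))
E
python3 trk.py
```

```text
pred rigid [[-1.52  3.06]]
pane (array([-1.75 ,  0.625]), 0.936) celltop (array([-1.   ,  1.875]), 0.96) fingerL tip (array([-1.25,  2.25]), 0.966) fingerR (array([-1.375,  0.5  ]), 0.938)
x [[-0.445  0.151]]
y [[0.259 0.292]]
z [[ 0.02  -0.397]]
[588.3 102.3  64.8]
```

View pics/j.png

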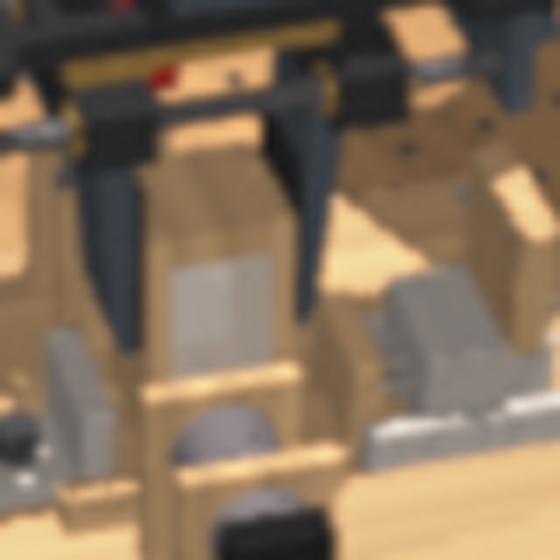

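>>> drive_tool(moves=[{"claw": 0.3,"dx": -0.1,"dy": 0,"dz": 0,"yaw": 0},{"claw": 0.3,"dx": 0,"dy": 0,"dz": 0,"yaw": 0}])

```text
time_s: 12.3
ee_pos: [588.2, 100.6, 64.6]
ee_rot: [-179.4, -0.1, 77.0]
force: [0.8, -0.1, -2.9]
gripper_width: 41.8
```

>>> drive_tool(moves=[{"claw": 0.3,"dx": -0.1,"dy": 0,"dz": 0,"yaw": 0}])

```text
time_s: 12.42
ee_pos: [587.6, 98.7, 64.0]
ee_rot: [-179.4, -0.1, 77.0]
force: [-0.6, -0.3, -2.0]
gripper_width: 41.8
```

>>> drive_tool(moves=[{"claw": 0.3,"dx": -0.1,"dy": 0,"dz": 0,"yaw": 0}])

```text
time_s: 12.55
ee_pos: [587.1, 97.0, 63.6]
ee_rot: [-179.4, -0.1, 77.0]
force: [0.4, 3.9, 0.5]
gripper_width: 42.2
```

Touched the -y rail at TCP y ≈ 97.2 with the foot already below the rail top, so the bay's centre is near y ≈ 100.2.

>>> drive_tool(moves=[{"claw": 0.3,"dx": 0.15,"dy": 0,"dz": 0,"yaw": 0},{"claw": 0.3,"dx": 0,"dy": 0,"dz": 0.1,"yaw": 0}])

```text
time_s: 12.8
ee_pos: [587.8, 99.9, 61.2]
ee_rot: [-179.4, -0.1, 77.0]
force: [-0.5, 0.2, -1.4]
gripper_width: 41.9
```

>>> drive_tool(moves=[{"claw": 0.3,"dx": 0,"dy": 0,"dz": 0.1,"yaw": 0},{"claw": 0.3,"dx": 0,"dy": 0,"dz": 0,"yaw": 0}])

```text
time_s: 13.05
ee_pos: [587.5, 99.8, 58.7]
ee_rot: [-179.3, -0.1, 77.0]
force: [-0.6, -0.1, -1.6]
gripper_width: 42.0
```

>>> drive_tool(moves=[{"claw": 0.3,"dx": 0,"dy": 0,"dz": 0.1,"yaw": 0},{"claw": 0.3,"dx": 0,"dy": 0,"dz": 0.05,"yaw": 0}])

```text
time_s: 13.3
ee_pos: [587.5, 99.8, 55.5]
ee_rot: [-179.3, -0.1, 77.0]
force: [-0.5, -0.5, -2.0]
gripper_width: 41.8
```

>>> drive_tool(moves=[{"claw": 0.3,"dx": 0,"dy": 0,"dz": 0.1,"yaw": 0},{"claw": 0.3,"dx": 0,"dy": 0,"dz": 0.05,"yaw": 0}])

```text
time_s: 13.55
ee_pos: [587.6, 100.0, 53.7]
ee_rot: [-179.4, -0.1, 77.0]
force: [-2.6, 1.3, 8.1]
gripper_width: 42.2
```

>>> drive_tool(moves=[{"claw": 0.3,"dx": 0,"dy": 0,"dz": 0.1,"yaw": 0}])

```text
time_s: 13.68
ee_pos: [587.7, 100.4, 53.3]
ee_rot: [-179.4, -0.2, 77.0]
force: [-3.1, 2.6, 10.2]
gripper_width: 41.8
```

```bash
python3 - <<'E'
from h import *
f=grab_frame("scene")
cv2.imwrite("pics/k.png",cv2.resize(f["color"][236:296,315:375],None,fx=10,fy=10,interpolation=2))
s=telemetry.state();print(s["torque"].round(2),s["force"].round(1))
a=np.radians(-13);R=np.array([[np.cos(a),-np.sin(a)],[np.sin(a),np.cos(a)]])
for c0 in ([588,103],):
  for z in (92,97,102):
    X=[list(np.array(c0)+R@c)+[z] for c in [(21,21),(-21,21),(-21,-21),(21,-21)]]
    print(z,((proj(f,X)-[315,236]+.5)*10-.5).round(0).tolist())
E
```

```text
[ 0.12  0.5  -0.1 ] [-2.6  0.6  8.3]
92 [[176.0, 290.0], [383.0, 256.0], [319.0, 128.0], [116.0, 160.0]]
97 [[176.0, 270.0], [384.0, 236.0], [320.0, 108.0], [117.0, 140.0]]
102 [[177.0, 250.0], [385.0, 216.0], [321.0, 88.0], [117.0, 120.0]]
```

View pics/k.png

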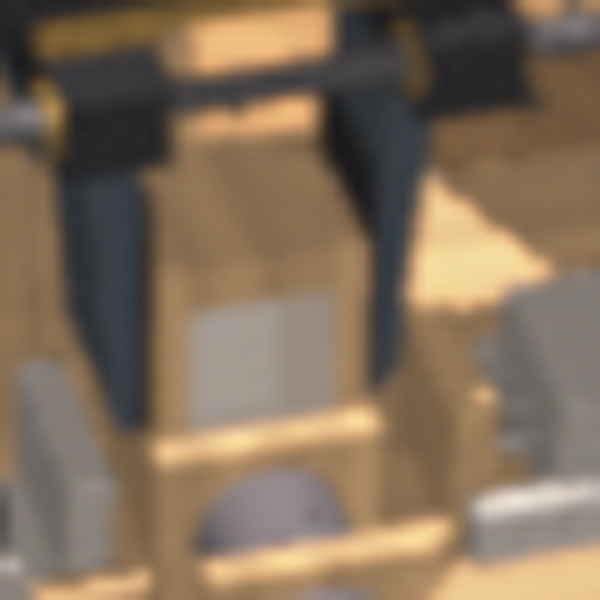

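The cell's top edge is at (370,240) and (160,275) in the crop. That matches the cell standing on the bay floor, so it isn't resting on the rails. Relax the press and release.

>>> drive_tool(moves=[{"claw": 0.3,"dx": 0,"dy": 0,"dz": -0.03,"yaw": 0},{"claw": -0.3,"dx": 0,"dy": 0,"dz": 0,"yaw": 0},{"claw": -0.3,"dx": 0,"dy": 0,"dz": 0,"yaw": 0},{"claw": -0.3,"dx": 0,"dy": 0,"dz": 0,"yaw": 0}])

```text
time_s: 14.22
ee_pos: [588.3, 100.5, 54.3]
ee_rot: [-179.5, -0.2, 77.0]
force: [0.2, -0.1, -0.1]
gripper_width: 59.2
```

>>> drive_tool(moves=[{"claw": -0.3,"dx": 0,"dy": 0,"dz": -0.6,"yaw": 0},{"claw": -0.3,"dx": 0,"dy": 0,"dz": -1,"yaw": 0},{"claw": -0.3,"dx": 0,"dy": 0,"dz": -1,"yaw": 0},{"claw": -0.3,"dx": 0,"dy": 0,"dz": -1,"yaw": 0},{"claw": -0.3,"dx": 0,"dy": 0,"dz": -0.2,"yaw": 0}])

```text
time_s: 14.85
ee_pos: [589.6, 100.0, 135.0]
ee_rot: [-179.6, -0.2, 77.0]
force: [-0.1, 0.0, -0.0]
gripper_width: 59.0
```

```bash
python3 - <<'E'
from h import *
import pickle
f=grab_frame("scene");pickle.dump({"scene":f},open("F5.pkl","wb"))
cv2.imwrite("pics/l.png",cv2.resize(f["color"][225:315,300:400],None,fx=6.5,fy=6.5,interpolation=2))
s=telemetry.state();print(s["ee_pos"],s["ee_rot"],s["gripper_width"],s["force"])
E
```

```text
[589.30356566  99.92791679 134.68804159] [-179.52170313   -0.22403109   76.96471854] 59.657353169157695 [ 0.32258689 -0.41427653 -0.42742482]
```

View pics/l.png

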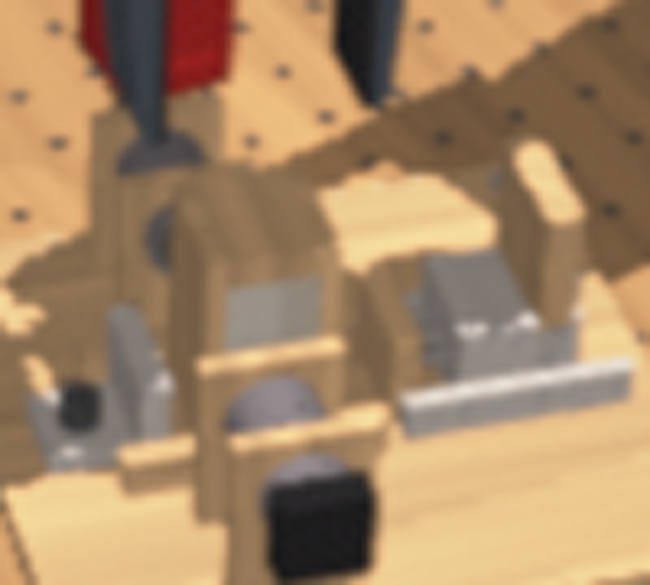

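```bash
python3 - <<'E'
from h import *
import pickle
f=pickle.load(open("F5.pkl","rb"))["scene"]
im=cv2.resize(f["color"][245:290,320:360],None,fx=14,fy=14,interpolation=2)
a=np.radians(-13);R=np.array([[np.cos(a),-np.sin(a)],[np.sin(a),np.cos(a)]])
for z in (92,):
    X=[list(np.array([588.5,103])+R@c)+[z] for c in [(21,21),(-21,21),(-21,-21),(21,-21)]]
    q=((proj(f,X)-[320,245]+.5)*14-.5).round(0);print(q.tolist())
    for p in q: cv2.circle(im,tuple(int(v) for v in p),3,(0,0,255),-1)
im=cv2.convertScaleAbs(im,alpha=1.6,beta=-40)
cv2.imwrite("pics/m.png",im[:600])
E
```

```text
[[173.0, 282.0], [463.0, 234.0], [373.0, 54.0], [90.0, 99.0]]
```

View pics/m.png

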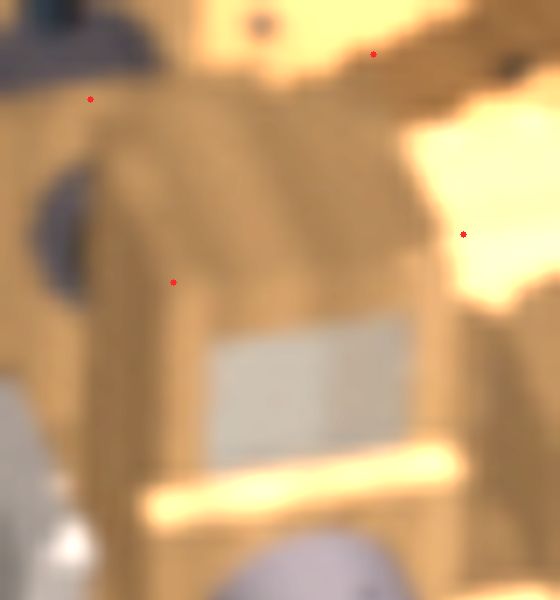

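```bash
python3 - <<'E'
from plan import *
import pickle
f=pickle.load(open("F5.pkl","rb"))["scene"]
W=ray(f,(np.array([(515,145),(545,138),(585,210),(553,218)])+.5)/6.5-.5+[300,225],88)
a=np.radians(-13);R=np.array([[np.cos(a),-np.sin(a)],[np.sin(a),np.cos(a)]]);org=np.array([598.65,102.5])
print(((W[:,:2]-org)@R).round(1).tolist())
T=np.array([[509.3,142.5],[499.6,98.1],[490.9,101.1],[498.8,144.5]]);print(((T-org)@R).round(1).tolist())
t=org+R@[-132,0];print(t)
plan(t[0],t[1],130,77,8)
E
```

```text
[[-98.0, -16.0], [-108.3, -17.0], [-107.8, 19.8], [-97.0, 21.0]]
[[-96.1, 18.9], [-95.5, -26.6], [-104.7, -25.6], [-106.7, 18.5]]
[470.03315145 132.19353917]
now [589.3  99.9 134.7] rpy [-179.52   -0.22   76.96] F [ 0.32 -0.41 -0.43] w 59.7 t 14.9
dx 0.04 dy -1.00 dz 0.05 yaw -0.00
dx 0.04 dy -1.00 dz 0.05 yaw -0.00
dx 0.04 dy -1.00 dz 0.05 yaw -0.00
dx 0.04 dy -1.00 dz 0.05 yaw -0.00
dx 0.04 dy -1.00 dz 0.05 yaw -0.00
dx 0.04 dy -1.00 dz 0.05 yaw -0.00
dx 0.01 dy -0.18 dz 0.01 yaw -0.00
dx 0.00 dy 0.00 dz 0.00 yaw -0.00
```

>>> drive_tool(moves=[{"claw": 1,"dx": 0.04,"dy": -1,"dz": 0,"yaw": 0},{"claw": 1,"dx": 0.04,"dy": -1,"dz": 0,"yaw": 0},{"claw": 1,"dx": 0.04,"dy": -1,"dz": 0,"yaw": 0},{"claw": 1,"dx": 0.04,"dy": -1,"dz": 0,"yaw": 0},{"claw": 1,"dx": 0.04,"dy": -1,"dz": 0,"yaw": 0}])

```text
time_s: 15.52
ee_pos: [488.9, 126.2, 132.2]
ee_rot: [-179.2, -0.1, 76.9]
force: [1.4, -0.7, -0.2]
gripper_width: 12.2
```

>>> drive_tool(moves=[{"claw": 1,"dx": 0.04,"dy": -1,"dz": 0,"yaw": 0},{"claw": 1,"dx": 0,"dy": -0.3,"dz": 0,"yaw": 0},{"claw": 1,"dx": 0,"dy": 0,"dz": 0,"yaw": 0}])

```text
time_s: 15.9
ee_pos: [461.1, 132.9, 131.1]
ee_rot: [-179.1, 0.0, 76.9]
force: [0.2, -0.9, 0.6]
gripper_width: 0.8
```

```bash
python3 plan.py 470 132.2 64 77 6
```

```text
now [461.1 132.9 131.1] rpy [-1.7907e+02  1.0000e-02  7.6940e+01] F [ 0.22 -0.94  0.64] w 0.8 t 15.9
dx 0.02 dy 0.15 dz 0.99 yaw -0.01
dx 0.02 dy 0.15 dz 0.99 yaw -0.00
dx 0.02 dy 0.15 dz 0.99 yaw -0.00
dx 0.01 dy 0.06 dz 0.38 yaw -0.00
dx 0.00 dy 0.00 dz 0.00 yaw -0.00
dx 0.00 dy 0.00 dz 0.00 yaw -0.00
```

>>> drive_tool(moves=[{"claw": 1,"dx": 0,"dy": 0.05,"dz": 1,"yaw": 0},{"claw": 1,"dx": 0,"dy": 0.05,"dz": 1,"yaw": 0},{"claw": 1,"dx": 0,"dy": 0.05,"dz": 1,"yaw": 0},{"claw": 1,"dx": 0,"dy": 0.05,"dz": 0.3,"yaw": 0},{"claw": 1,"dx": 0,"dy": 0,"dz": 0,"yaw": 0}])

```text
time_s: 16.52
ee_pos: [469.2, 131.9, 63.5]
ee_rot: [-179.3, -0.1, 76.9]
force: [0.3, -0.0, -0.1]
gripper_width: 0.6
```

```bash
python3 - <<'E'
from h import *
f=grab_frame("scene")
cv2.imwrite("pics/n.png",cv2.resize(f["color"][215:315,300:420],None,fx=6,fy=6,interpolation=2))
s=telemetry.state();print(s["ee_pos"],s["ee_rot"],s["force"])
E
```

```text
[469.23615434 131.93543128  63.76052421] [-1.79357907e+02 -1.01486791e-01  7.68618139e+01] [-0.57576821 -0.14082903  0.34924606]
```

View pics/n.png

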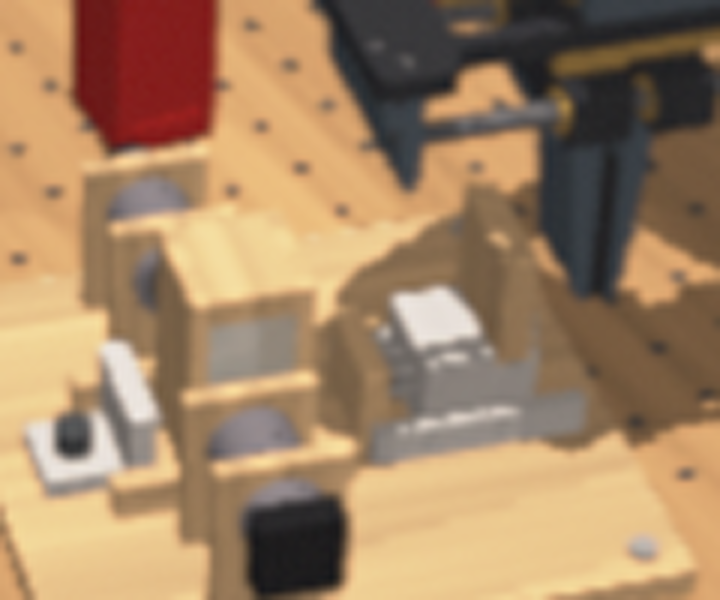

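The cell stands upright in the bay with its pane towards the receiver, and the closed fingers at (595,250) are behind the tab at (500,260). Now the approach to the tab.

>>> drive_tool(moves=[{"claw": 1,"dx": 0,"dy": 0.2,"dz": 0,"yaw": 0},{"claw": 1,"dx": 0,"dy": 0.2,"dz": 0,"yaw": 0}])

```text
time_s: 16.82
ee_pos: [478.4, 130.3, 64.9]
ee_rot: [-179.5, -0.2, 76.9]
force: [-0.1, -0.5, -0.6]
gripper_width: 0.4
```

>>> drive_tool(moves=[{"claw": 1,"dx": 0,"dy": 0.15,"dz": 0,"yaw": 0},{"claw": 1,"dx": 0,"dy": 0.15,"dz": 0,"yaw": 0}])

```text
time_s: 17.08
ee_pos: [481.2, 129.6, 65.2]
ee_rot: [-179.1, -0.2, 76.8]
force: [-8.8, 4.7, 6.9]
gripper_width: 0.4
```

>>> drive_tool(moves=[{"claw": 1,"dx": 0,"dy": 0.15,"dz": 0,"yaw": 0},{"claw": 1,"dx": 0,"dy": 0.15,"dz": 0,"yaw": 0}])

```text
time_s: 17.32
ee_pos: [481.0, 129.8, 65.3]
ee_rot: [-178.3, -0.1, 76.6]
force: [-8.2, 4.1, 7.2]
gripper_width: 0.2
```

>>> drive_tool(moves=[{"claw": 1,"dx": 0,"dy": 0.35,"dz": 0,"yaw": 0}])

```text
time_s: 17.45
ee_pos: [484.0, 129.0, 65.4]
ee_rot: [-177.8, -0.1, 76.6]
force: [-9.6, 4.9, 8.3]
gripper_width: 0.3
```

>>> drive_tool(moves=[{"claw": 1,"dx": 0,"dy": 0.35,"dz": 0,"yaw": 0}])

```text
time_s: 17.58
ee_pos: [487.2, 128.3, 65.5]
ee_rot: [-177.3, -0.1, 76.5]
force: [-9.8, 4.3, 9.3]
gripper_width: 0.4
```

>>> drive_tool(moves=[{"claw": 1,"dx": 0,"dy": 0.6,"dz": 0,"yaw": 0}])

```text
time_s: 17.7
ee_pos: [495.1, 126.4, 65.4]
ee_rot: [-176.9, -0.1, 76.5]
force: [-9.5, 3.6, 11.0]
gripper_width: 0.8
```

>>> drive_tool(moves=[{"claw": 1,"dx": 0,"dy": 0.35,"dz": 0,"yaw": 0}])

```text
time_s: 17.82
ee_pos: [498.6, 125.6, 65.5]
ee_rot: [-176.4, -0.0, 76.5]
force: [-10.1, 5.1, 9.8]
gripper_width: 0.3
```

```bash
python3 - <<'E'
from h import *
f=grab_frame("scene")
cv2.imwrite("pics/p.png",cv2.resize(f["color"][215:315,300:420],None,fx=6,fy=6,interpolation=2))
s=telemetry.state();print(s["ee_pos"],s["ee_rot"],s["force"])
E
```

```text
[499.07664735 125.46385847  65.48245893] [-1.76447230e+02 -3.73144811e-02  7.64560433e+01] [-7.91732785  4.67078746  7.62665243]
```

View pics/p.png

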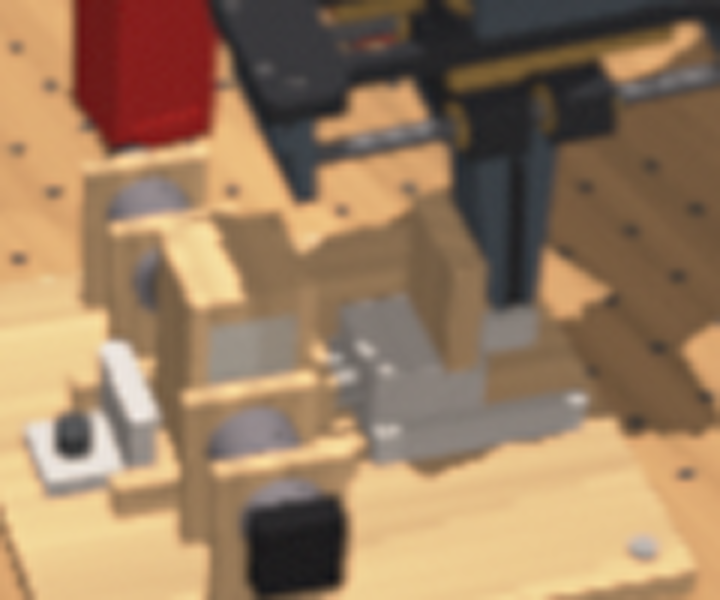

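>>> drive_tool(moves=[{"claw": 1,"dx": 0,"dy": 0.35,"dz": 0,"yaw": 0}])

```text
time_s: 18.0
ee_pos: [501.7, 124.8, 65.5]
ee_rot: [-175.9, -0.0, 76.4]
force: [-10.8, 4.3, 9.7]
gripper_width: 0.2
```

>>> drive_tool(moves=[{"claw": 1,"dx": 0,"dy": 0.35,"dz": 0,"yaw": 0}])

```text
time_s: 18.12
ee_pos: [504.4, 124.2, 65.6]
ee_rot: [-175.4, 0.0, 76.4]
force: [-10.3, 4.7, 10.6]
gripper_width: 0.5
```

>>> drive_tool(moves=[{"claw": 1,"dx": 0,"dy": 0.3,"dz": 0,"yaw": 0}])

```text
time_s: 18.25
ee_pos: [506.2, 123.8, 65.7]
ee_rot: [-174.9, 0.1, 76.3]
force: [-9.9, 4.4, 9.4]
gripper_width: 0.7
```

>>> drive_tool(moves=[{"claw": 1,"dx": 0,"dy": 0.35,"dz": 0,"yaw": 0}])

```text
time_s: 18.38
ee_pos: [508.7, 123.2, 65.8]
ee_rot: [-174.3, 0.1, 76.3]
force: [-10.9, 4.6, 11.0]
gripper_width: 0.7
```

```bash
python3 - <<'E'
from h import *
f=grab_frame("scene")
cv2.imwrite("pics/q.png",cv2.resize(f["color"][215:315,300:420],None,fx=6,fy=6,interpolation=2))
s=telemetry.state();print(s["ee_pos"],s["ee_rot"],s["force"])
E
```

```text
[509.25417688 123.04150134  65.81507469] [-1.74338458e+02  7.65442477e-02  7.62944063e+01] [-10.91114186   4.11095957  11.44558561]
```

View pics/q.png

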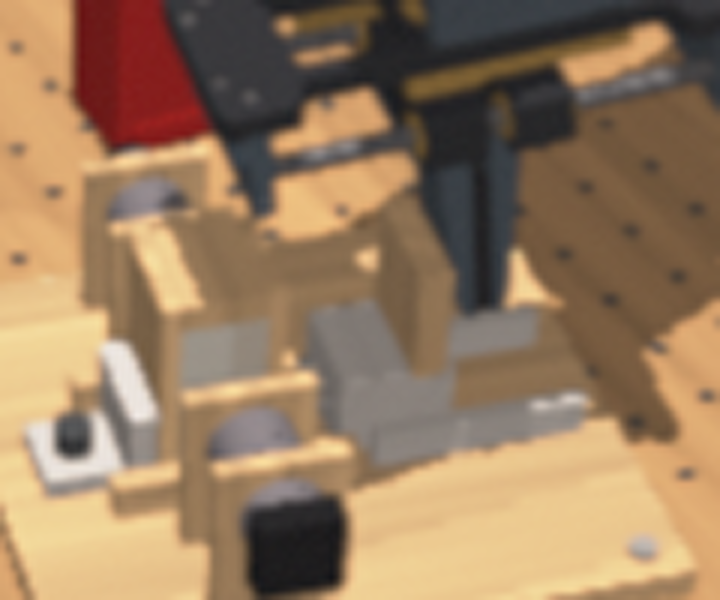

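>>> drive_tool(moves=[{"claw": 1,"dx": 0,"dy": 0.35,"dz": 0,"yaw": 0}])

```text
time_s: 18.55
ee_pos: [510.5, 122.7, 65.9]
ee_rot: [-173.6, 0.1, 76.2]
force: [-14.8, 6.2, 12.7]
gripper_width: 0.5
```

>>> drive_tool(moves=[{"claw": 1,"dx": 0,"dy": 0.3,"dz": 0,"yaw": 0}])

```text
time_s: 18.68
ee_pos: [510.4, 122.7, 66.1]
ee_rot: [-172.9, 0.2, 76.2]
force: [-14.1, 6.1, 12.9]
gripper_width: 0.2
```

>>> drive_tool(moves=[{"claw": 1,"dx": 0,"dy": 0.36,"dz": 0,"yaw": 0}])

```text
time_s: 18.8
ee_pos: [510.7, 122.6, 66.2]
ee_rot: [-172.0, 0.2, 76.2]
force: [-15.5, 5.9, 15.8]
gripper_width: 0.4
```

About 16.4 N along the slide, so roughly 6 N is on the cell. Backing off and clearing.

>>> drive_tool(moves=[{"claw": 1,"dx": 0,"dy": -0.4,"dz": 0,"yaw": 0},{"claw": 1,"dx": 0,"dy": -0.8,"dz": 0,"yaw": 0},{"claw": 1,"dx": 0,"dy": -0.8,"dz": 0,"yaw": 0}])

```text
time_s: 19.18
ee_pos: [471.4, 132.5, 72.2]
ee_rot: [-172.1, 0.2, 76.1]
force: [-0.2, -0.1, 0.2]
gripper_width: 0.8
```

```bash
python3 - <<'E'
from h import *
f=grab_frame("scene")
cv2.imwrite("pics/r.png",cv2.resize(f["color"][215:315,300:420],None,fx=6,fy=6,interpolation=2))
s=telemetry.state();print(s["ee_pos"],s["ee_rot"],s["force"])
E
```

```text
[468.89471551 132.720285    72.43771915] [-171.93873817    0.22525556   76.17310855] [-2.33354533 -0.89454702 -0.14971458]
```

View pics/r.png

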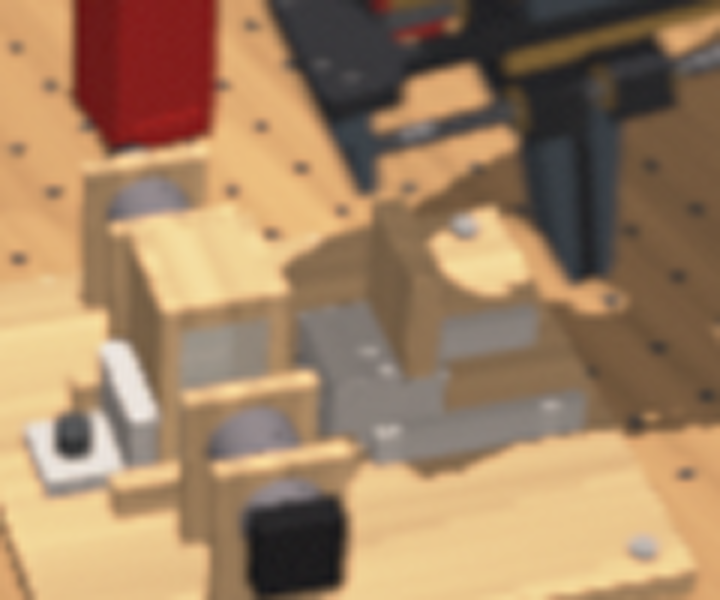

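The cell stands against the stop, and the jaw stayed put. I'll clear the arm so both cameras can check.

>>> drive_tool(moves=[{"claw": 1,"dx": 0,"dy": -0.2,"dz": -1,"yaw": 0},{"claw": 1,"dx": 0,"dy": -0.2,"dz": -1,"yaw": 0},{"claw": 1,"dx": 0,"dy": -0.2,"dz": -1,"yaw": 0},{"claw": 1,"dx": 0,"dy": -0.2,"dz": -1,"yaw": 0},{"claw": 1,"dx": 0,"dy": -0.2,"dz": -1,"yaw": 0}])

```text
time_s: 19.85
ee_pos: [460.3, 134.5, 176.2]
ee_rot: [-171.9, 0.3, 76.3]
force: [0.4, 0.4, 1.0]
gripper_width: 0.3
```

>>> drive_tool(moves=[{"claw": 1,"dx": -1,"dy": 0,"dz": -0.3,"yaw": 0},{"claw": 1,"dx": -1,"dy": 0,"dz": -0.3,"yaw": 0},{"claw": 1,"dx": -1,"dy": 0,"dz": -0.3,"yaw": 0},{"claw": 1,"dx": -1,"dy": 0,"dz": -0.1,"yaw": 0},{"claw": 1,"dx": -1,"dy": 0,"dz": 0,"yaw": 0}])

```text
time_s: 20.48
ee_pos: [436.2, 29.4, 196.5]
ee_rot: [-171.9, 0.5, 76.3]
force: [0.6, 0.6, -0.1]
gripper_width: 0.6
```

>>> drive_tool(moves=[{"claw": 1,"dx": -1,"dy": 0,"dz": 0,"yaw": 0},{"claw": 1,"dx": -1,"dy": 0,"dz": 0,"yaw": 0},{"claw": 1,"dx": -1,"dy": 0,"dz": 0,"yaw": 0},{"claw": 1,"dx": -1,"dy": 0,"dz": 0,"yaw": 0},{"claw": 1,"dx": -1,"dy": 0,"dz": 0,"yaw": 0}])

```text
time_s: 21.1
ee_pos: [405.6, -77.0, 194.7]
ee_rot: [-171.5, 0.6, 76.0]
force: [-0.5, -0.6, -0.2]
gripper_width: 0.4
```

>>> drive_tool(moves=[{"claw": 1,"dx": -1,"dy": 0,"dz": 0,"yaw": 0},{"claw": 1,"dx": -1,"dy": 0,"dz": 0,"yaw": 0},{"claw": 1,"dx": -1,"dy": 0,"dz": 0,"yaw": 0},{"claw": 1,"dx": 0,"dy": 0,"dz": 0,"yaw": 0}])

```text
time_s: 21.6
ee_pos: [384.9, -141.4, 193.3]
ee_rot: [-171.1, 0.7, 75.6]
force: [-0.6, 0.4, 0.5]
gripper_width: 0.8
```

```bash
python3 - <<'E'
from h import *
import pickle
F={n:grab_frame(n) for n in("scene","top")};pickle.dump(F,open("F9.pkl","wb"))
cv2.imwrite("pics/u_s.png",cv2.resize(F["scene"]["color"][225:305,300:400],None,fx=7,fy=7,interpolation=2))
cv2.imwrite("pics/u_t.png",cv2.resize(F["top"]["color"][195:285,240:340],None,fx=6.5,fy=6.5,interpolation=2))
cv2.imwrite("pics/u_all.png",F["scene"]["color"])
s=telemetry.state();print(s["ee_pos"],s["force"],s["time_s"])
E
```

```text
[ 385.36568375 -140.24836949  193.37904769] [ 0.55724154  0.92360571 -0.40202561] 21.7
```

View pics/u_s.png

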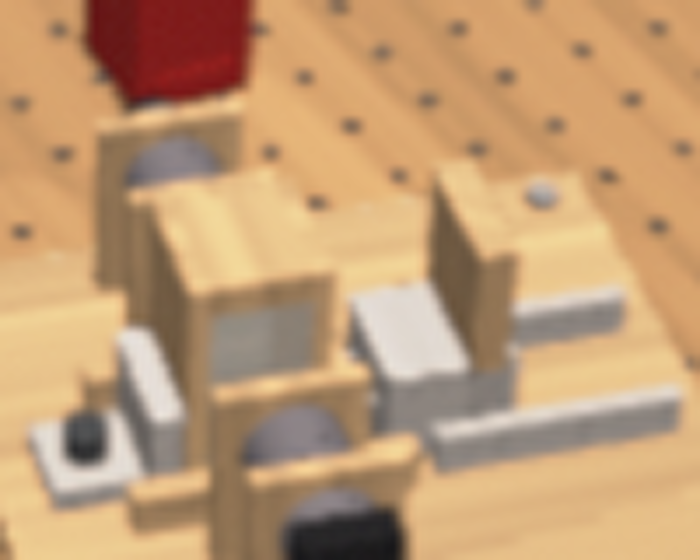

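View pics/u_t.png

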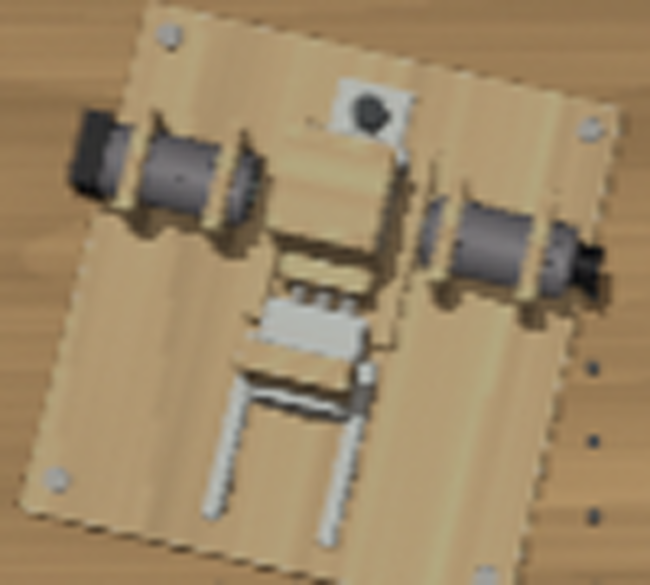

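View pics/u_all.png

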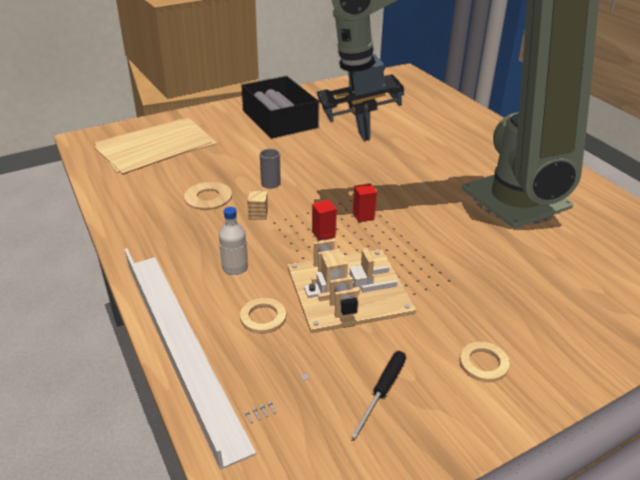

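```bash
python3 - <<'E'
from h import *
import pickle
F=pickle.load(open("F9.pkl","rb"));G=pickle.load(open("F0.pkl","rb"))
cv2.imwrite("pics/v1.png",cv2.resize(F["top"]["color"][208:264,270:310],None,fx=14,fy=14,interpolation=2)[:600])
cv2.imwrite("pics/v0.png",cv2.resize(G["top"]["color"][240:280,260:310],None,fx=14,fy=14,interpolation=2)[:600])
E
```

```text
(no output)
```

View pics/v1.png

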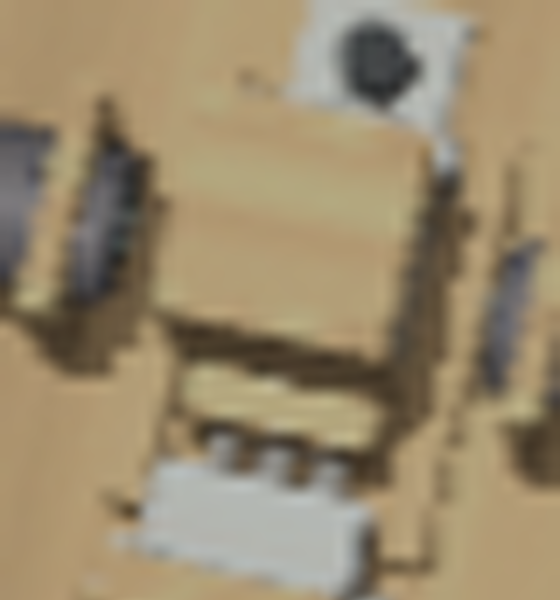

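View pics/v0.png

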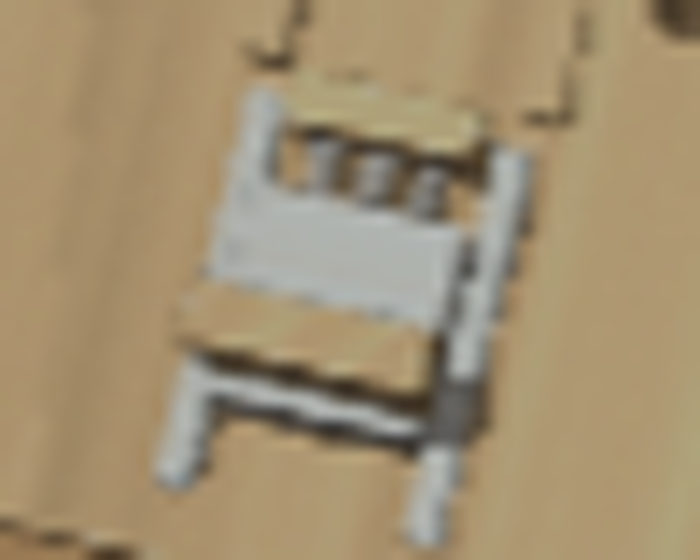

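```bash
python3 -c "
from workcell import job;print(job.job_done())"
```

```text
the job is handed in; nothing more can be done
None
```

The cell is standing upright between the rails against the back stop, with its clear panes facing the lamp and receiver. The jaw is pressing it with about 6 N. I handed the job in at about 22 s with the arm clear of everything.

**How it went:**
- **Pick-up:** I gripped the cell by its plywood sides at 8–10 N and lifted it over to the bay.
- **First lowering failed:** The cell caught on a rail, at about 11 N, and slipped a few millimetres in the grip. I found the -y rail by feel, centred the cell about 4 mm further over and set it down on the bay floor.
- **Clamping:** I pushed the jaw's tab with closed fingers until the cell met the stop. The last push along the slide read 16.4 N, which less the 10 N drag leaves about 6 N on the cell.

**Last checks:**
- **Position:** The final pictures show the cell upright, touching the stop and square to it within about a degree. The visible pane faces the receiver, and nothing else in view has moved.
- **Press force:** This rests mainly on the wrist reading. The drag during free pushing read about 10.5 N, which would make the press nearer 5.9 N. The top picture suggests the spring is compressed only about 1.6 mm (±1 mm), where 6 N would be 3 mm, so it agrees only loosely.
- **Arm tilt:** The tool had tilted about 8° by the end of the push. It pressed down on the tab with up to 16 N at the same time.

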